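# Unlock a medicine-bin rack and lift out a lipped bin for refilling

## Task

Slide the rack's red transport lock outward to its end stop and leave it there, so the bins are free. Then lift the blue bin by its handle so that it tilts back over the rack's front lip, draw it out, and set it down gently, flat inside the yellow refill tray. Leave the green bin in the rack and the bottles and loose cartons on the counter where they are.

Things in the scene. Friction and masses are not known exactly. Their poses are not given: they have to be found in the camera images.
- rack: Fixed white bin rack, 156 deep (x) x 268 wide (y) mm. Origin: centre of its underside on the counter. Own -x is the open front where bins come out, y runs along its two bays (centres at y = +52 and -52 mm), z up. Bins stand on its shelf, 80 mm above the counter, parted by 8 mm high ribs. Posts 14 x 12 mm at x -46 and 68, y -122 and 122. Back stop 20 mm high at x 70 to 76.
- lip (a point): Middle of the top edge of the rack's front retaining lip, a 6 mm thick strip along the rack's y at x -76 to -70 mm, standing 22 mm above the bin shelf. A bin must be drawn out about 150 mm to be wholly clear of it.
- keeper (a point): Underside centre of the keeper strip over the bins' rear (rack x 37 to 73 mm, 68 mm above the bin shelf). It lets a bin rise only 8 mm, so a straight lift does not clear the lip: turn the bin front up by about 0.2 rad about its rear bottom edge, then draw it out 40 mm or more before raising the rear.
- upper_shelf (a point): Middle of the lower front edge of the upper stock shelf that overhangs the bins: rack x -60 to 78, y -117 to 117 mm, underside 172 mm above the bin shelf, 10 mm thick, with 55 mm high fixed cartons on top. A gripper that takes and lifts a bin handle must lean away from it, to the rack's front, by about 35 degrees.
- lock (a joint): Transport lock slide, m. Locked near 0 (starts 0 to 0.012), end stop (free) at 0.046; grows along the rack's +y, outward. About 2 N friction, stays where left. Locked, a steel tooth 5 mm above a rib across each bin's middle blocks tilting; at the stop the 16 mm wide teeth stand in the gaps beside the bins. Its bar lies over rack x = 0, 125 to 139 mm above the shelf.
- lock_grip (a point): Grip point of the lock's upright red grip at the +y end of the rack, a block 26 (rack x) x 20 (rack y) mm, 75 mm tall, top 280 mm above the counter. The point is on its axis, 25 mm below its top; the bar it stands on ends in it, bar top 36 mm below the point.
- bin_blue: Loose blue plastic bin 130 long (x) x 70 wide (y) x 60 high mm, front wall 50 high, about 0.25 to 0.5 kg, holding fixed cartons. Origin: centre of its underside; own -x is its front with the handle, z up. Starts in one of the rack's two bays, axes parallel to the rack's; its front wall stands 5 mm behind the lip.
- bin_blue_grip (a point): Grip point on the blue bin's handle: a bar 20 mm thick in the bin's y, 26 mm deep, rising from the front wall outward at 35 degrees from vertical (direction -0.574, 0, 0.819 in the bin's frame). The point is on its axis, 82 mm ahead of the bin's origin and 63 mm above its underside, 22 mm short of the bar's end. Pinch it across the bin's y, fingers along the bar, down towards the bin.
- bin_green: The same bin in green, in the other bay. Must stay.
- tray: Fixed shallow yellow refill tray, outside 150 (x) x 200 (y) x 14 mm high, walls and floor 5 mm thick (inside 140 x 190). Origin: centre of its underside on the counter; the bin stands on its floor, 5 mm up. Handle may stick out over the rim.
- bottle_amber: Loose amber bottle, 56 mm diameter, 95 high, bystander; origin under its centre.
- jar_white: Loose white jar with blue cap, 68 mm diameter, 80 high, bystander; origin under its centre.
- carton_red: Loose medicine carton with red band, 60 x 120 x 45 mm high, bystander; origin under its centre.
- carton_teal: Loose medicine carton with green band, 60 x 120 x 45 mm high, bystander; origin under its centre.
Not all that is in view belongs to the job. Leave any orange look-alike of the bin_blue alone.

How it is judged:
By the outcome, as a careful person would: the job done as asked, in the order asked, and still so for the second after the job is handed in, with the robot touching nothing.
It also fails if it takes over 58 s, if anything falls off the work surface, if the arm or the gripper's body presses on something with over 40 N, if the wrist force passes 120 N, or if a joint passes its speed limit or range.

## Robot

A 7-joint arm with a two-finger parallel gripper is mounted at the origin on the work surface. World frame = base frame: x ahead of the robot, y to its left, z up, the work surface at z = 0. Lengths are in m, angles in rad, forces in N, time in s.
With the tool pointing down it reaches from about 0.425 to 0.925 m from the base axis. Payload 6.8 kg.
Tool frame: the origin (TCP) lies on the centre line of the jaws, within the pads' length; the fingertips stand bot.finger_overhang ahead of it and the grasp point (between the pads) lies 3 mm ahead of it (bot.finger_overhang is the distance from the TCP to the fingertips, in m); z points along the fingers, y is the direction in which the jaws open and shut (so a half turn about z gives the same grasp; the last joint's range is limited). The gripper opens to 85 mm and grips with 20 to 120 N. Pads are 22 mm wide; open, the fingers measure 114 mm over their backs; the gripper's body (76 mm by 85 mm) begins 54 mm behind the grasp point. The pads swing forward as they close: fully open they stand 13 mm farther back than shut.
Start: joints at [1.172, 0.477, 0.022, 1.555, -0.011, 1.109, -0.083], TCP at [0.194, -0.647, 0.253] pointing down, gripper open.
Joint ranges: [-2.96, 2.96], [-0.34, 2.1], [-1.41, 1.46], [0.24, 2.44], [-1.37, 4.51], [0.17, 1.92], [-2.96, 2.96]. Speed limits (rad/s): [2.39, 2.39, 3.14, 3.14, 3.14, 3.14, 3.14].

## Interface

Orientations are given as a unit quaternion [w, x, y, z].
In Python, from station import bot gives the robot as it stands.
- The arm moves only by the tool drive_tool, never from a script. Its argument "increments" is text: rows parted by semicolons, each of 4 numbers parted by spaces: the shift along the world's x, y, z in m, then the turn about the world's z in rad. In form: tx ty tz spin; .... A call has 1 to 12 rows; each row shifts and turns the commanded pose from where the row before left it; what a row does not reach is not made up. A row lasts 1/12 s, in which the tool goes at most 41.7 mm and 7.16 degrees, less where a joint would pass 70% of its speed; a pose out of reach is approached as far as the arm can. A call is refused whole if a number of a shift passes 0.0417 or a number of a turn 0.125, either way. A call with a gripper value outside its range is refused whole. "grip" is the opening, from 0 (shut) to 1 (fully open), set as the call begins (left out, the last holds). The fingers move at their own pace and stop on an object; "squeeze" is the grip in N (left out, the last holds). Time passes only in rows, so rows that do not move let the fingers close. It gives the time, the measured TCP pose, the force and the opening at its end, in the units of the state.
- bot.get_obs(): the state, without advancing time (a new reading comes with each control period).
- bot.read_camera(name): name is "side" or "top" or "wrist"; returns the picture (480x640x3 uint8, red, green, blue); there is no depth.
- bot.calibration(name): a dict with "fx", "fy", "cx", "cy" (pixels), "camera_from_world" (4x4, takes a point from world to camera coordinates). Camera axes: x right, y down, z forward; pixel columns grow to the right and rows downward; lengths in m; the calibration is good to about 2 mm. A picture is of the moment at which its call begins: read the wrist's pose just before it. calibration takes no time and is no camera call; for the wrist camera it gives the pose at the moment of the call.
- bot.hand_in(): hands the job in, once; it reports no verdict.
The state is a dict: "t": time; "q": joint angles; "joint_vel": joint speeds; "joint_torque": joint torques, N m; "eef_pos": TCP position; "tool_rot": TCP orientation; "contact_force": force on the tool from outside, world axes, zero at the start; "torque": the same for the moment, N m; "gripper_width": opening from 0.0 (shut) to 1.0 (fully open).
Only numpy, scipy, OpenCV 4.12 (cv2) and the standard library are available. Lean on these libraries where they do the work, as an engineer would, in place of code of your own. Each camera call takes 0.05 s, during which the arm holds its last target.

## Working session

There is one attempt and no reset: what is moved stays moved. The work goes in short steps, Python scripts to look and compute and a tool call to move; the robot and the scene stay as the last step left them, time stands still between calls to the robot, and variables do not carry over. Pictures are saved under pics/ and viewed, and the job is handed in when it is done.

Besides the shell and the picture viewer there is one more tool, called after ">>>" as name(argument=value, ...) on one line, values as JSON. drive_tool: Moves the arm, as the interface text tells. Its arguments: {"type":"object","properties":{"increments":{"type":"string"},"grip":{"type":"number"},"squeeze":{"type":"number"}},"required":["increments"]}

```bash
ls -la; mkdir -p pics; python3 - <<'E'
from station import bot
import cv2
o=bot.get_obs()
for k,v in o.items(): print(k,v)
print(bot.finger_overhang,[a for a in dir(bot) if a[0]!='_'])
for n in ["side","top","wrist"]:
    c=bot.calibration(n); print(n,c)
    cv2.imwrite(f"pics/{n}0.png",bot.read_camera(n)[:,:,::-1])
E
```

```text
total 12
drwxr-xr-x  3 agent agent 4096 Dec  7 14:48 .
drwxr-xr-x 23 root  root  4096 Dec  7 14:48 ..
drwxr-xr-x  2 agent agent 4096 Dec  7 14:48 pics
t 0.0
q [ 1.17192126  0.47777517  0.02232079  1.55644929 -0.01150734  1.10930551
 -0.08311236]
joint_vel [-0.00101041 -0.00010488 -0.00016519 -0.0013451  -0.00059427  0.00139308
 -0.00157242]
joint_torque [-8.93077813e-04 -5.96463168e+01  1.60726983e+00 -2.81205028e+01
  1.23990630e-02  9.38409416e-03 -6.64696313e-05]
eef_pos [ 0.19336199 -0.64613438  0.25234295]
tool_rot [-8.84713986e-04  9.89447778e-01  1.44887118e-01 -1.89491184e-04]
contact_force [1.10244146 0.08772989 0.2827993 ]
torque [-0.03994273 -0.03112284  0.00326158]
gripper_width 0.9990243056523321
0.022 ['PlanningError', 'calibration', 'finger_overhang', 'get_obs', 'hand_in', 'read_camera']
side {'fx': 576.3883205740997, 'fy': 576.3883205740997, 'cx': 324.06731965060465, 'cy': 236.6875803538379, 'camera_from_world': array([[ 0.96678387,  0.25538583,  0.01034576, -0.52611838],
       [ 0.19421404, -0.70769441, -0.67930077, -0.04458112],
       [-0.16616215,  0.65874632, -0.73378705,  1.59590498],
       [ 0.        ,  0.        ,  0.        ,  1.        ]])}
top {'fx': 507.8287169745972, 'fy': 507.8287169745972, 'cx': 311.4775585856544, 'cy': 240.58214260154227, 'camera_from_world': array([[ 0.04519502, -0.998961  , -0.00585943, -0.08184706],
       [-0.97813528, -0.04305941, -0.20346316,  0.57907334],
       [ 0.20299945,  0.01492683, -0.97906507,  1.09063436],
       [ 0.        ,  0.        ,  0.        ,  1.        ]])}
wrist {'fx': 394.85656965860323, 'fy': 394.85656965860323, 'cx': 323.95417353906436, 'cy': 244.20825252462524, 'camera_from_world': array([[ 0.28693885, -0.95794755, -0.00160989, -0.67405593],
       [-0.9086419 , -0.27270153,  0.31623374, -0.04264709],
       [-0.30337435, -0.08927694, -0.94867994,  0.38097171],
       [ 0.        ,  0.        ,  0.        ,  1.        ]])}
```

View pics/side0.png

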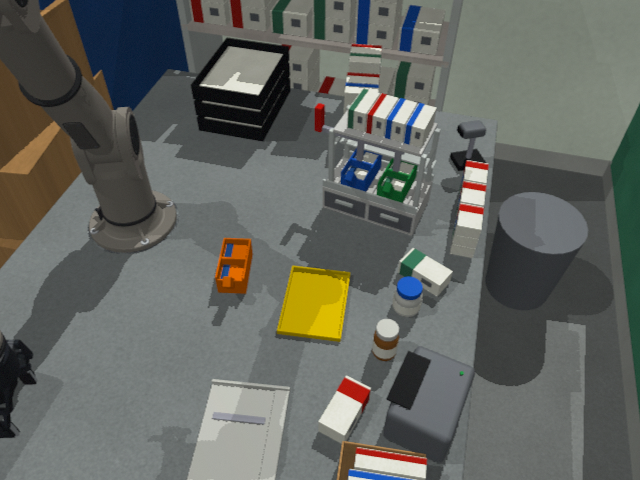

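View pics/top0.png

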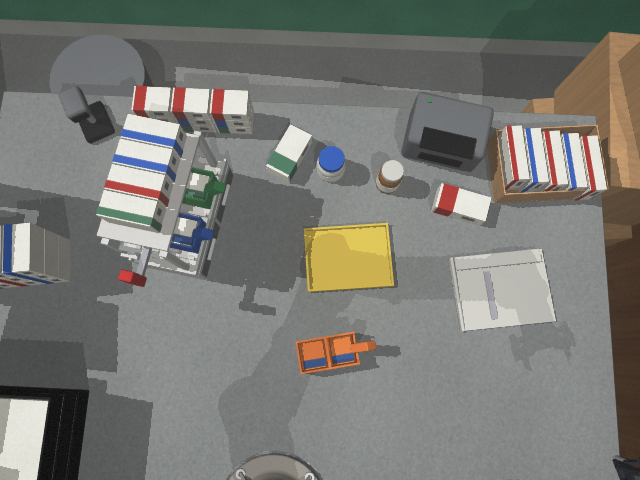

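View pics/wrist0.png

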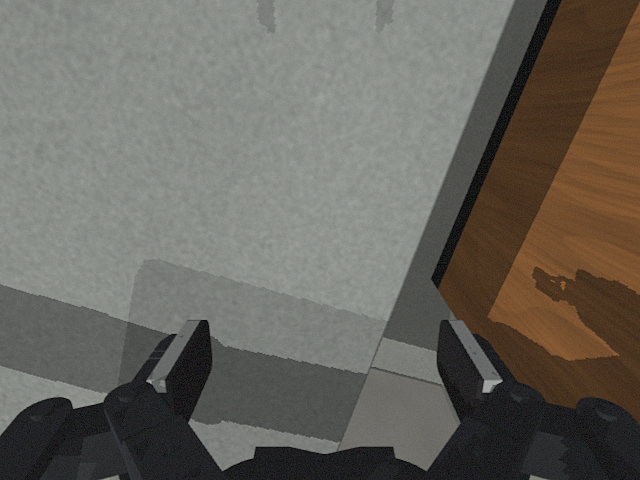

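```bash
python3 - <<'E'
import cv2
t=cv2.imread('pics/top0.png'); s=cv2.imread('pics/side0.png')
cv2.imwrite('pics/top_rack.png',cv2.resize(t[90:300,80:260],None,fx=2.8,fy=2.8,interpolation=cv2.INTER_CUBIC))
cv2.imwrite('pics/side_rack.png',cv2.resize(s[80:240,290:460],None,fx=3.6,fy=3.6,interpolation=cv2.INTER_CUBIC))
cv2.imwrite('pics/top_tray.png',cv2.resize(t[200:400,280:420],None,fx=3,fy=3,interpolation=cv2.INTER_CUBIC))
E
```

```text
(no output)
```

View pics/top_rack.png

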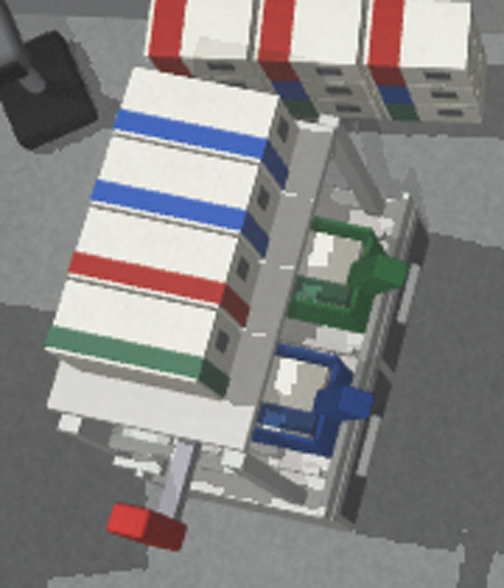

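View pics/side_rack.png

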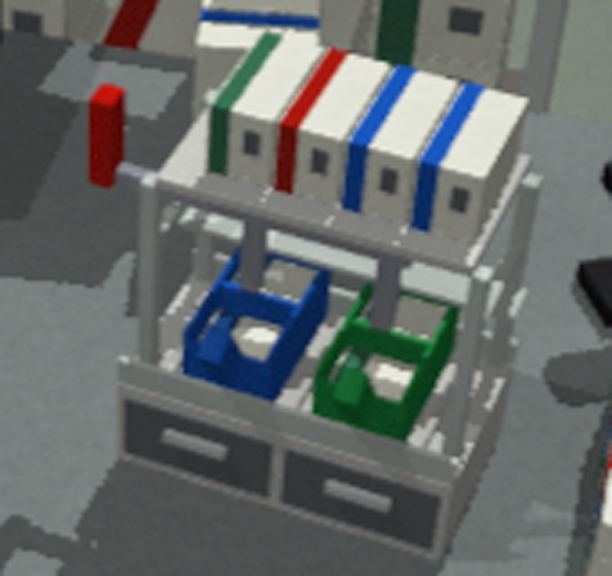

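View pics/top_tray.png

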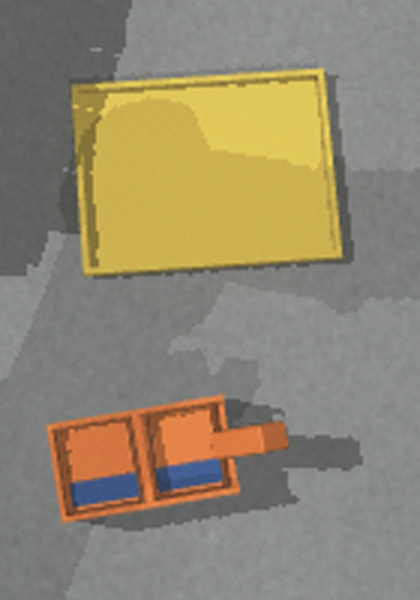

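```bash
cat > h.py <<'E'
import numpy as np, cv2
from station import bot
from scipy.optimize import least_squares
def proj(cal,P):
    P=np.atleast_2d(P); M=cal["camera_from_world"]; C=P@M[:3,:3].T+M[:3,3]
    return np.c_[cal["fx"]*C[:,0]/C[:,2]+cal["cx"],cal["fy"]*C[:,1]/C[:,2]+cal["cy"]]
def atz(cal,uv,z):
    M=cal["camera_from_world"];R=M[:3,:3];c=-R.T@M[:3,3]
    d=R.T@np.array([(uv[0]-cal["cx"])/cal["fx"],(uv[1]-cal["cy"])/cal["fy"],1])
    return c+d*(z-c[2])/d[2]
def T(p,L):
    x,y,a=p[:3];L=np.atleast_2d(L);c,s=np.cos(a),np.sin(a)
    return np.c_[x+c*L[:,0]-s*L[:,1],y+s*L[:,0]+c*L[:,1],L[:,2]]
def fit(obs,p0):
    cals={n:bot.calibration(n) for n in ("side","top")}
    def f(p): return np.concatenate([(proj(cals[n],T(p,L))[0]-uv) for n,uv,L in obs])
    r=least_squares(f,p0,loss='soft_l1'); return r.x,f(r.x).reshape(-1,2)
E
cat > m1.py <<'E'
from h import *
t=lambda u,v:(80+u/2.8,90+v/2.8)
s=lambda u,v:(290+u/3.6,80+v/3.6)
obs=[("side",s(160,182),(-.06,.117,.262)),("side",s(480,264),(-.06,-.117,.262)),
("side",s(122,458),(-.078,.134,0)),("side",s(440,558),(-.078,-.134,0)),
("side",s(122,360),(-.076,.134,.102)),
("top",t(248,448),(-.06,.117,.262)),("top",t(338,120),(-.06,-.117,.262)),("top",t(48,404),(.078,.117,.262)),
]
p,r=fit(obs,[.55,.3,1.6]); print(p,np.degrees(p[2])); print(r.round(1))
c=bot.calibration("top"); cs=bot.calibration("side")
# tray rim corners z=.014 outer
tr=lambda u,v:(280+u/3,200+v/3)
for uv in [(72,85),(324,69),(343,258),(86,274)]: print(atz(c,tr(*uv),.014).round(4))
# lock grip local
for L in [(0,.134,.255)]: print("?",T(p,L))
img=cv2.imread('pics/top0.png');im2=cv2.imread('pics/side0.png')
def box(img,cal,x0,x1,y0,y1,z0,z1,col):
    P=np.array([(x,y,z) for x in(x0,x1) for y in (y0,y1) for z in (z0,z1)]);q=proj(cal,T(p,P))
    for i in range(8):
        for b in (1,2,4):
            j=i^b
            if j>i: cv2.line(img,tuple(int(round(v*4*4)) for v in (q[i]-off)),tuple(int(round(v*4*4)) for v in (q[j]-off)),col,1,cv2.LINE_AA,2)
for n,im,cal,off,w in (("top",img,c,np.array([80,90]),(180,140)),("side",im2,cs,np.array([290,80]),(170,140))):
    k=cv2.resize(im[off[1]:off[1]+210 if n=="top" else off[1]+150,off[0]:off[0]+w[0]],None,fx=4,fy=4,interpolation=cv2.INTER_CUBIC)[:]
    box(k,cal,-.06,.078,-.117,.117,.252,.262,(255,0,255))
    box(k,cal,-.076,-.07,-.134,.134,.08,.102,(0,255,255))
    box(k,cal,-.065,.065,.017,.087,.08,.14,(255,255,0))
    box(k,cal,-.078,.078,-.134,.134,0,.001,(0,0,255))
    cv2.imwrite(f'pics/ov_{n}.png',k[:600] if n=="side" else cv2.resize(k,None,fx=.7,fy=.7))
E
python3 m1.py
```

```text
[0.63734596 0.24554322 1.41034223] 80.80665721080976
[[-0.8 -0.2]
 [-0.6  1.8]
 [-0.3  0.2]
 [ 1.4  1.1]
 [ 0.4  0. ]
 [-0.1 -0.9]
 [-1.   0.5]
 [-0.1  0.1]]
[ 0.6203 -0.0362  0.014 ]
[ 0.642  -0.2345  0.014 ]
[ 0.4929 -0.2513  0.014 ]
[ 0.4718 -0.0542  0.014 ]
? [[0.50506721 0.26695193 0.255     ]]
```

View pics/ov_top.png

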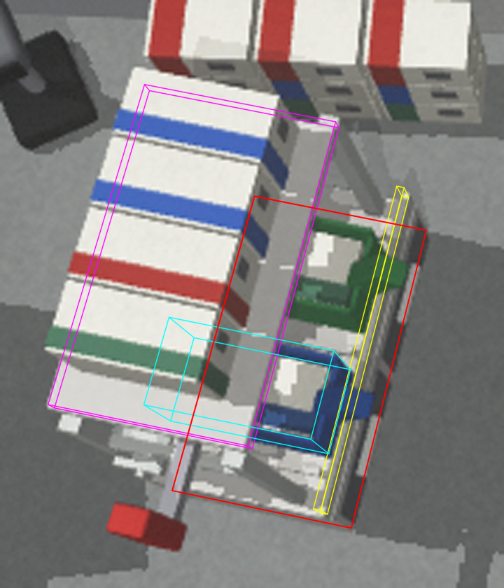

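View pics/ov_side.png

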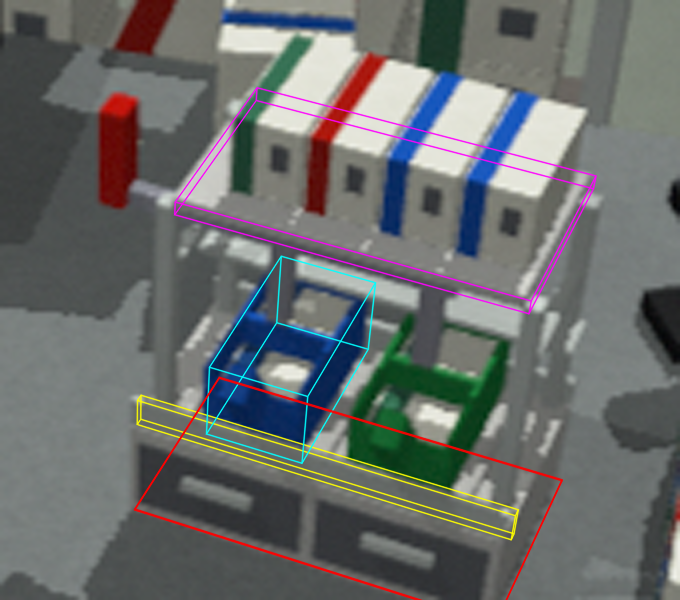

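```bash
cat >> h.py <<'E'
from scipy.spatial.transform import Rotation as Ro
import json
def st(log=True):
    o=bot.get_obs(); q=o["tool_rot"]; R=Ro.from_quat([q[1],q[2],q[3],q[0]]).as_matrix()
    lean=np.degrees(np.arccos(np.clip(-R[2,2],-1,1)))
    print("t%.2f"%o["t"],"p",o["eef_pos"].round(4),"q",o["q"].round(3),"z",R[:,2].round(3),"y",R[:,1].round(3),"lean %.1f"%lean,"F",o["contact_force"].round(1),"w %.3f"%o["gripper_width"])
    if log: open("log.txt","a").write(json.dumps([list(o["q"]),list(o["eef_pos"]),list(q)])+"\n")
    return o,R
E
python3 - <<'E'
from h import *
o,R=st()
M=bot.calibration("wrist")["camera_from_world"]; c=-M[:3,:3].T@M[:3,3]
print("cam in tool",R.T@(c-o["eef_pos"]), "optical axis in tool",R.T@M[2,:3])
E
```

```text
t0.15 p [ 0.1934 -0.6463  0.2526] q [ 1.172  0.478  0.022  1.556 -0.011  1.109 -0.083] z [-0.001  0.001 -1.   ] y [ 0.287 -0.958 -0.001] lean 0.1 F [-0.2  0.4 -0.3] w 1.000
cam in tool [ 8.01875269e-02 -5.07630751e-05 -1.21407977e-01] optical axis in tool [-3.16099484e-01  1.06666845e-04  9.48726043e-01]
```

>>> drive_tool(increments="-0.011 0.038 0 0; -0.011 0.038 0 0; -0.011 0.038 0 0; -0.011 0.038 0 0; -0.011 0.038 0 0; -0.011 0.038 0 0; -0.011 0.038 0 0; -0.011 0.038 0 0")

```text
t: 0.82
eef_pos: [0.1048, -0.3406, 0.2529]
tool_rot: [-0.0, 0.989, 0.145, -0.0]
contact_force: [0.3, 0.6, -0.1]
gripper_width: 1.001
```

```bash
python3 -c "
from h import *
st()"
```

```text
t0.82 p [ 0.1048 -0.3406  0.2529] q [ 1.137 -0.066 -0.039  2.244 -0.003  0.963 -0.18 ] z [-0.  0. -1.] y [ 0.287 -0.958 -0.   ] lean 0.0 F [ 0.3  0.6 -0.1] w 1.001
```

>>> drive_tool(increments="-0.009 0.03 0 0; -0.009 0.03 0 0; -0.009 0.03 0 0")

```text
t: 1.07
eef_pos: [0.0779, -0.251, 0.253]
tool_rot: [-0.0, 0.989, 0.145, -0.0]
contact_force: [-0.4, 0.7, 0.8]
gripper_width: 1.001
```

```bash
python3 -c "
from h import *
st()"
```

```text
t1.07 p [ 0.0779 -0.251   0.253 ] q [ 1.13  -0.262 -0.08   2.397 -0.024  1.006 -0.214] z [-0.  0. -1.] y [ 0.287 -0.958 -0.   ] lean 0.0 F [-0.4  0.7  0.8] w 1.001
```

>>> drive_tool(increments="-0.009 0.03 0 0; -0.006 0.02 0 0")

```text
t: 1.23
eef_pos: [0.0689, -0.2173, 0.2548]
tool_rot: [0.001, 0.989, 0.147, 0.0]
contact_force: [0.6, -0.5, 0.4]
gripper_width: 0.996
```

```bash
python3 -c "
from h import *
st()"
```

```text
t1.23 p [ 0.0689 -0.2173  0.2548] q [ 1.366 -0.337 -0.278  2.435 -0.106  1.033 -0.119] z [ 0.001 -0.001 -1.   ] y [ 0.29  -0.957  0.001] lean 0.1 F [ 0.6 -0.5  0.4] w 0.996
```

>>> drive_tool(increments="-0.009 0.03 0 0; -0.009 0.03 0 0")

```text
t: 1.4
eef_pos: [0.0638, -0.2042, 0.251]
tool_rot: [-0.019, 0.989, 0.145, -0.003]
contact_force: [-1.5, 0.0, -0.3]
gripper_width: 1.001
```

```bash
python3 -c "
from h import *
st()"
```

```text
t1.40 p [ 0.0638 -0.2042  0.251 ] q [ 1.568 -0.337 -0.425  2.436 -0.161  1.06  -0.032] z [-0.012  0.037 -0.999] y [ 0.286 -0.957 -0.039] lean 2.2 F [-1.5  0.  -0.3] w 1.001
```

>>> drive_tool(increments="0.009 -0.03 0 0; 0.009 -0.03 0 0")

```text
t: 1.57
eef_pos: [0.0814, -0.2649, 0.2512]
tool_rot: [-0.018, 0.989, 0.144, -0.004]
contact_force: [-1.0, -0.6, 0.8]
gripper_width: 1.005
```

```bash
python3 -c "
from h import *
st()"
```

```text
t1.57 p [ 0.0814 -0.2649  0.2512] q [ 1.578 -0.187 -0.446  2.34  -0.098  1.01  -0.087] z [-0.013  0.035 -0.999] y [ 0.285 -0.958 -0.037] lean 2.1 F [-1.  -0.6  0.8] w 1.005
```

```bash
cat > fk.py <<'E'
import numpy as np, json
from scipy.spatial.transform import Rotation as Ro
from scipy.optimize import least_squares
def rz(a): return Ro.from_euler('z',a)
def ry(a): return Ro.from_euler('y',a)
def fk(P,q,full=False):
    b,d0,l1,l2,l3,t,bx,by=P[:8]; s=SG
    ez=np.array([0,0,1.])
    R=rz(b+s[0]*q[0])*ry(q[1]); p=np.array([bx,by,d0])
    el=p=p+R.apply(ez)*l1
    R=R*rz(s[1]*q[2])*ry(q[3]); wr=p=p+R.apply(ez)*l2
    R=R*rz(s[2]*q[4])*ry(q[5]); p=p+R.apply(ez)*l3
    R=R*rz(s[3]*q[6]+t)
    return (p,R,el,wr) if full else (p,R)
SG=[1,1,1,1]
D=[json.loads(l) for l in open('log.txt')]
def res(P,full=False):
    r=[]
    for q,p,k in D:
        pp,R=fk(P,q); Rm=Ro.from_quat([k[1],k[2],k[3],k[0]])
        r+=[*(pp-p),*(0.3*(Rm.inv()*R).as_rotvec())]
    return np.array(r)
def calib():
    global SG
    import itertools
    best=None
    for s in itertools.product([1,-1],repeat=4):
        SG=list(s)
        for b0 in (-2.45,-.1):
          for t0 in (0,1.5,3,-1.5):
            r=least_squares(res,[b0,.36,.54,.476,.37,t0,0,0])
            if best is None or r.cost<best[0]: best=(r.cost,s,r.x)
    return best
if __name__=="__main__":
    b=calib(); print(b); SG=list(b[1]); print(res(b[2]).reshape(-1,6).round(4)); json.dump([b[1],list(b[2])],open('fk.json','w'))
E
python3 fk.py
```

```text
(np.float64(3.035195531569402e-05), (-1, -1, -1, -1), array([-0.00308056,  0.61032758,  0.54209023,  0.45928479,  0.63378897,
        1.5677165 , -0.05085359, -0.03475054]))
[[ 0.0004 -0.0006  0.0003  0.      0.      0.    ]
 [-0.0008  0.0018  0.0023  0.      0.      0.    ]
 [-0.0018  0.0035  0.0012  0.      0.      0.    ]
 [ 0.0023 -0.0045 -0.0013 -0.     -0.      0.    ]
 [ 0.0005  0.0004 -0.0024  0.      0.     -0.    ]
 [-0.0005 -0.0005 -0.0001  0.      0.     -0.    ]]
```

```bash
cat > fk2.py <<'E'
import numpy as np, json
from scipy.spatial.transform import Rotation as Ro
rz=lambda a: Ro.from_euler('z',a).as_matrix()
ry=lambda a: Ro.from_euler('y',a).as_matrix()
IDX=[(0,0),(0,1),(0,2),(1,0),(1,2),(2,0),(2,1),(3,0),(3,2),(4,0),(4,1),(5,0),(5,2)]
def frames(q):
    R=np.eye(3);F=[]
    for i in range(6):
        R=R@(rz(-q[i]) if i%2==0 else ry(q[i])); F.append(R)
    return F,R@rz(-q[6]+np.pi/2)
def A(q):
    F,_=frames(q); return np.stack([F[i][:,j] for i,j in IDX],1)
def calib():
    D=[json.loads(l) for l in open('log.txt')]
    a=np.vstack([A(d[0]) for d in D]);y=np.concatenate([d[1] for d in D])
    x0=np.zeros(13); x0[4]=.54;x0[8]=.47;x0[12]=.25;x0[2]=.25
    lam=1e-3; w=np.sqrt(lam)
    x=np.linalg.lstsq(np.vstack([a,w*np.eye(13)]),np.concatenate([y,w*x0]),rcond=None)[0]
    return x,(a@x-y).reshape(-1,3)
def fk(x,q): return A(q)@x, frames(q)[1]
if __name__=="__main__":
    x,r=calib(); print(dict(zip([f"F{i+1}{'xyz'[j]}" for i,j in IDX],x.round(4)))); print((r*1000).round(1))
E
python3 fk2.py
```

```text
{'F1x': np.float64(0.001), 'F1y': np.float64(-0.034), 'F1z': np.float64(0.2522), 'F2x': np.float64(-0.0002), 'F2z': np.float64(0.5406), 'F3x': np.float64(0.0013), 'F3y': np.float64(-0.0248), 'F4x': np.float64(-0.0008), 'F4z': np.float64(0.4774), 'F5x': np.float64(0.0022), 'F5y': np.float64(-0.0034), 'F6x': np.float64(0.0053), 'F6z': np.float64(0.265)}
[[ 0.   0.  -0. ]
 [-0.   0.   0. ]
 [ 0.1 -0.1  0.3]
 [-0.2  0.5  0. ]
 [ 0.1 -0.4 -0.2]
 [-0.  -0.  -0.2]]
```

```bash
cat > m2.py <<'E'
from h import *
p=np.array([0.63735,0.24554,1.41034])
for n in("top","side"):
    im=cv2.imread(f'pics/{n}0.png');hsv=cv2.cvtColor(im,cv2.COLOR_BGR2HSV)
    m=((hsv[...,0]<8)|(hsv[...,0]>172))&(hsv[...,1]>150)&(hsv[...,2]>50)
    k,lab,stt,cen=cv2.connectedComponentsWithStats(m.astype(np.uint8))
    cal=bot.calibration(n); M=cal["camera_from_world"]; print(n,"cam",(-M[:3,:3].T@M[:3,3]).round(3))
    for y in (.14,.15,.16,.17,.18):
        B=np.array([(a,y+b,z) for a in(-.013,.013) for b in(-.01,.01) for z in (.205,.28)])
        q=proj(cal,T(p,B)); hull=cv2.convexHull((q*8).astype(np.int32))
        mk=np.zeros((480*1,640),np.uint8); cv2.fillPoly(mk,[(hull/8).round().astype(np.int32)],1)
        print(y,"iou %.2f"%((mk&m).sum()/ (mk|(m&(cv2.dilate(mk,np.ones((25,25)))>0))).sum()))
E
python3 m2.py
```

```text
top cam [ 0.349 -0.073  1.185]
0.14 iou 0.00
0.15 iou 0.00
0.16 iou 0.02
0.17 iou 0.18
0.18 iou 0.42
side cam [ 0.782 -0.948  1.146]
0.14 iou 0.00
0.15 iou 0.00
0.16 iou 0.06
0.17 iou 0.32
0.18 iou 0.62
```

```bash
sed -i 's/(.14,.15,.16,.17,.18)/(.185,.188,.191,.194,.197,.2,.203,.206,.21)/' m2.py; python3 m2.py; cat > ik.py <<'E'
from fk2 import *
from scipy.optimize import least_squares
X,_=calib()
lo=np.array([-2.96,-.34,-1.41,.24,-1.37,.17,-2.96]);hi=np.array([2.96,2.1,1.46,2.44,4.51,1.92,2.96])
def ik(p,R,q0=None,n=12,seed=0):
    rng=np.random.default_rng(seed);best=None
    for i in range(n):
        s=q0 if (i==0 and q0 is not None) else rng.uniform(lo+.05,hi-.05)
        def f(q):
            pp,RR=fk(X,q); return np.concatenate([(pp-p)*10,3*Ro.from_matrix(R.T@RR).as_rotvec(),.002*(q-(lo+hi)/2)])
        r=least_squares(f,np.clip(s,lo+1e-3,hi-1e-3),bounds=(lo,hi))
        if best is None or r.cost<best.cost: best=r
    e=f(best.x) if False else None
    pp,RR=fk(X,best.x)
    return best.x,np.linalg.norm(pp-p),np.degrees(np.linalg.norm(Ro.from_matrix(R.T@RR).as_rotvec()))
def tool(azlean,lean,flip=1):
    """fingers point down, leaning toward azimuth azlean (rad) ; tool y horizontal, left of azlean *flip"""
    z=np.array([np.sin(lean)*np.cos(azlean),np.sin(lean)*np.sin(azlean),-np.cos(lean)])
    y=flip*np.array([-np.sin(azlean),np.cos(azlean),0]); x=np.cross(y,z)
    return np.stack([x,y,z],1)
E
python3 - <<'E'
import sys; sys.path.insert(0,'.')
from ik import *
a=np.radians(80.8)
def loc(x,y,z,c=(.63735,.24554),a=1.41034): return np.array([c[0]+np.cos(a)*x-np.sin(a)*y,c[1]+np.sin(a)*x+np.cos(a)*y,z])
def show(n,p,R):
    q,e,r=ik(p,R); print(n,p.round(3),"q",q.round(2),"err mm %.1f deg %.1f"%(e*1e3,r))
for fl in (1,-1):
    show("lock y||rack y",loc(0,.194,.255),tool(a,0,fl)); show("lock y||rack x",loc(0,.194,.255),tool(a+np.pi/2,0,fl))
    for L in (35,25,0):
        show(f"pick {L} {fl}",loc(-.082,.052,.143),tool(a,np.radians(L),fl))
        show(f"out {L} {fl}",loc(-.26,.052,.30),tool(a,np.radians(L),fl))
        for k,yaw in (("near",6.4),("far",186.4)):
            y=np.radians(yaw); P=np.array([.5568-.082*np.cos(y),-.144-.082*np.sin(y),.068])
            show(f"place {k} {L} {fl}",P,tool(y,np.radians(L),fl))
E
```

```text
top cam [ 0.349 -0.073  1.185]
0.185 iou 0.37
0.188 iou 0.30
0.191 iou 0.23
0.194 iou 0.17
0.197 iou 0.11
0.2 iou 0.06
0.203 iou 0.00
0.206 iou 0.00
0.21 iou 0.00
side cam [ 0.782 -0.948  1.146]
0.185 iou 0.64
0.188 iou 0.61
0.191 iou 0.51
0.194 iou 0.41
0.197 iou 0.32
0.2 iou 0.25
0.203 iou 0.18
0.206 iou 0.12
0.21 iou 0.07
lock y||rack y [0.446 0.277 0.255] q [ 0.34  0.64 -1.41  1.85  0.67  1.25  1.71] err mm 0.0 deg 0.0
lock y||rack x [0.446 0.277 0.255] q [-0.48  0.24 -0.23  1.9   0.06  1.01 -2.47] err mm 0.0 deg 0.0
pick 35 1 [0.573 0.173 0.143] q [ 0.78  1.02 -1.41  1.92  0.75  0.71  2.15] err mm 0.0 deg 0.0
out 35 1 [ 0.544 -0.003  0.3  ] q [ 0.07  0.26  0.12  1.88 -0.72  1.14 -2.75] err mm 0.0 deg 0.0
place near 35 1 [ 0.475 -0.153  0.068] q [ 1.18  0.67 -1.02  2.39  2.27  0.34 -0.1 ] err mm 0.0 deg 0.0
place far 35 1 [ 0.638 -0.135  0.068] q [ 0.09  0.91 -0.04  1.34  0.13  1.5  -1.45] err mm 0.0 deg 0.0
pick 25 1 [0.573 0.173 0.143] q [ 0.7   0.98 -1.41  1.89  0.85  0.86  2.02] err mm 0.0 deg 0.0
out 25 1 [ 0.544 -0.003  0.3  ] q [ 1.1   0.63 -1.41  1.79  0.25  1.06  2.66] e
[... 1324 characters left out ...]
5 -1 [ 0.544 -0.003  0.3  ] q [ 0.43  0.26 -0.39  1.83 -0.39  1.05  0.08] err mm 0.0 deg 0.0
place near 25 -1 [ 0.475 -0.153  0.068] q [ 0.9   0.51 -0.74  2.31  1.42  0.17 -2.55] err mm 0.0 deg 0.0
place far 25 -1 [ 0.638 -0.135  0.068] q [ 0.54  0.98 -0.8   1.41  0.62  1.49  1.32] err mm 0.0 deg 0.0
pick 0 -1 [0.573 0.173 0.143] q [-0.02  0.53 -0.5   1.81  0.32  0.88 -0.83] err mm 0.0 deg 0.0
out 0 -1 [ 0.544 -0.003  0.3  ] q [ 0.13  0.24 -0.28  1.8   0.07  1.12 -0.34] err mm 0.0 deg 0.0
place near 0 -1 [ 0.475 -0.153  0.068] q [ 0.25  0.46 -0.08  2.1   0.06  0.58 -1.33] err mm 0.0 deg 0.0
place far 0 -1 [ 0.638 -0.135  0.068] q [ 0.73  0.86 -0.93  1.7   0.8   1.01  1.19] err mm 0.0 deg 0.0
```

```bash
cat > m3.py <<'E'
from h import *
p=np.array([0.63735,0.24554,1.41034])
W={}
for n in("top","side"):
    im=cv2.imread(f'pics/{n}0.png');hsv=cv2.cvtColor(im,cv2.COLOR_BGR2HSV)
    m=((hsv[...,0]<8)|(hsv[...,0]>172))&(hsv[...,1]>140)&(hsv[...,2]>40)
    cal=bot.calibration(n); c=proj(cal,T(p,(0,.183,.245)))[0]
    k,lab,stt,cen=cv2.connectedComponentsWithStats(m.astype(np.uint8))
    i=1+np.argmin(np.linalg.norm(cen[1:]-c,axis=1)); print(n,c.round(1),cen[i].round(1),stt[i])
    W[n]=(cal,(lab==i).astype(np.uint8))
def iou(n,x,y,dz=0):
    cal,m=W[n];B=np.array([(x+a,y+b,z+dz) for a in(-.013,.013) for b in(-.01,.01) for z in (.205,.28)])
    h=cv2.convexHull((proj(cal,T(p,B))*16+8).round().astype(np.int32)); mk=np.zeros((480*4,640*4),np.uint8)
    cv2.fillPoly(mk,[((h)/4).round().astype(np.int32)],1); mk=cv2.resize(mk.astype(np.float32),(640,480),interpolation=cv2.INTER_AREA)
    return np.minimum(mk,m).sum()/np.maximum(mk,m).sum()
r=[]
for x in np.arange(-.016,.017,.002):
    for y in np.arange(.165,.205,.002):
        a,b=iou("top",x,y),iou("side",x,y); r.append((a*b,a,b,x,y))
r.sort(reverse=True)
for k in r[:4]: print(np.round(k,3))
print(T(p,(r[0][3],r[0][4],.255)))
cal=W["top"][0]
for nm,uv,z in (("bottle",(392,170),.095),("jar",(331,158),.08),("carton_teal",(290,149),.045),("carton_red",(462,203),.045)): print(nm,atz(cal,uv,z).round(3))
E
python3 m3.py
```

```text
top [130.8 278.5] [129.8 277.5] [118 270  27  16 238]
side [319.6 116.7] [318.9 116.8] [315 103   9  29 232]
[0.496 0.654 0.758 0.002 0.183]
[ 0.495  0.675  0.733 -0.002  0.181]
[ 0.488  0.66   0.739 -0.002  0.183]
[0.483 0.659 0.733 0.    0.183]
[[0.45702027 0.27675198 0.255     ]]
bottle [ 0.745 -0.231  0.095]
jar [ 0.774 -0.092  0.08 ]
carton_teal [0.806 0.005 0.045]
carton_red [ 0.69  -0.401  0.045]
```

>>> drive_tool(increments="0.034 0.008 0.014 0.1; 0.034 0.008 0.014 0.1; 0.034 0.008 0.014 0.1; 0.034 0.008 0.014 0.1; 0.034 0.008 0.014 0.1; 0.034 0.008 0.014 0.1; 0.034 0.008 0.014 0.1; 0.034 0.008 0.014 0.1; 0.025 0.04 0 0.08; 0.025 0.04 0 0.08; 0.025 0.04 0 0.08; 0.025 0.04 0 0.08", grip=0.6)

```text
t: 2.57
eef_pos: [0.443, -0.0577, 0.3634]
tool_rot: [-0.014, 0.76, 0.649, -0.013]
contact_force: [1.1, -0.9, -1.0]
gripper_width: 0.601
```

```bash
python3 -c "
from h import *
st()"; python3 fk2.py
```

```text
t2.57 p [ 0.443  -0.0577  0.3634] q [ 0.988  0.112 -1.046  1.849  0.094  1.275 -0.243] z [-0.037  0.005 -0.999] y [ 0.987 -0.156 -0.037] lean 2.1 F [ 1.1 -0.9 -1. ] w 0.601
{'F1x': np.float64(-0.0009), 'F1y': np.float64(-0.0327), 'F1z': np.float64(0.2559), 'F2x': np.float64(0.0017), 'F2z': np.float64(0.541), 'F3x': np.float64(-0.0012), 'F3y': np.float64(-0.0274), 'F4x': np.float64(-0.0025), 'F4z': np.float64(0.4738), 'F5x': np.float64(0.0065), 'F5y': np.float64(-0.0021), 'F6x': np.float64(-0.0014), 'F6z': np.float64(0.2689)}
[[ 0.1 -0.  -0.2]
 [-0.1  0.2  0.2]
 [-0.   0.   0.2]
 [-0.2  0.4 -0. ]
 [ 0.2 -0.5 -0.3]
 [-0.  -0.2 -0.1]
 [-0.1  0.   0.2]]
```

>>> drive_tool(increments="0.0015 0.037 0 0; 0.0015 0.037 0 0; 0.0015 0.037 0 0; 0.0015 0.037 0 0; 0.0015 0.037 0 0; 0.0015 0.037 0 0; 0.0015 0.037 0 0; 0.0015 0.037 0 0; 0.0015 0.03 0 0; 0 0 0 0")

```text
t: 3.4
eef_pos: [0.4537, 0.2733, 0.3634]
tool_rot: [-0.016, 0.758, 0.652, -0.012]
contact_force: [-0.9, 0.1, 0.6]
gripper_width: 0.604
```

```bash
python3 -c "
from h import *
st()
c=bot.calibration('wrist')
im=bot.read_camera('wrist')[:,:,::-1].copy()
p=np.array([0.63735,0.24554,1.41034])
B=np.array([(a,.182+b,z) for a in(-.013,.013) for b in(-.01,.01) for z in (.205,.28)])
for q in proj(c,T(p,B)): cv2.circle(im,tuple(int(v) for v in q),3,(255,255,0),1)
cv2.imwrite('pics/w1.png',im)
cv2.imwrite('pics/s1.png',bot.read_camera('side')[:,:,::-1])
"
```

```text
t3.40 p [0.4537 0.2733 0.3634] q [ 0.27   0.354 -1.149  1.685  0.294  1.335 -1.081] z [-0.039  0.01  -0.999] y [ 0.988 -0.15  -0.04 ] lean 2.3 F [-0.9  0.1  0.6] w 0.604
```

View pics/w1.png

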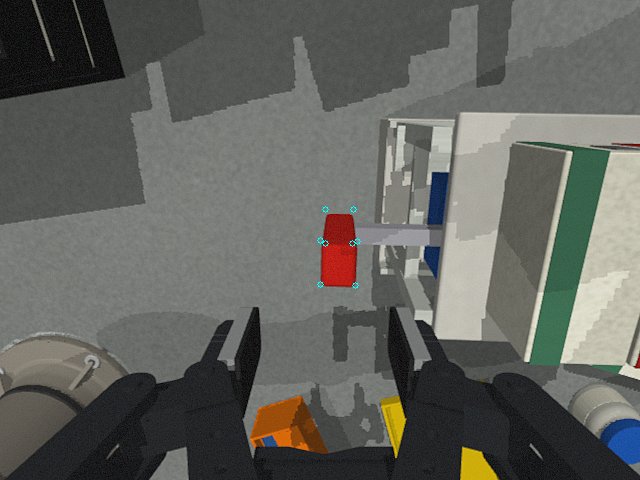

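View pics/s1.png

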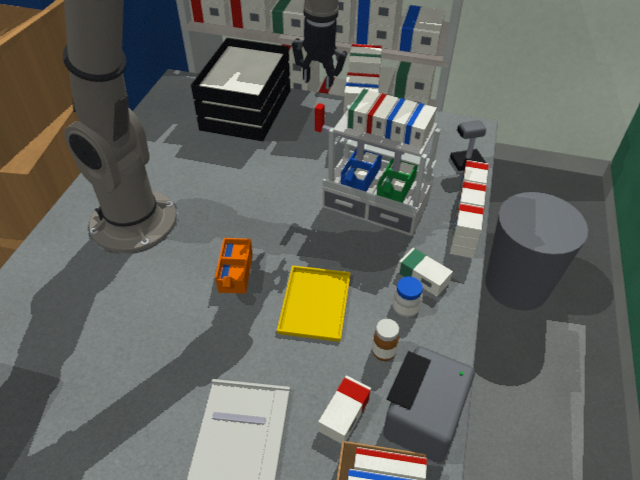

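>>> drive_tool(increments="0.004 0.001 -0.028 0; 0 0 -0.03 0; 0 0 -0.03 0; 0 0 -0.02 0; 0 0 0 0")

```text
t: 3.92
eef_pos: [0.459, 0.2634, 0.251]
tool_rot: [-0.014, 0.762, 0.647, -0.016]
contact_force: [0.2, -1.2, 0.5]
gripper_width: 0.6
```

>>> drive_tool(increments="0 0 0 0; 0 0 0 0; 0 0 0 0; 0 0 0 0; 0 0 0 0", grip=0, squeeze=40)

```text
t: 4.33
eef_pos: [0.4581, 0.2679, 0.257]
tool_rot: [-0.014, 0.761, 0.649, -0.014]
contact_force: [-11.4, -3.2, 5.7]
gripper_width: 0.239
```

>>> drive_tool(increments="-0.008 0.0013 0 0; -0.008 0.0013 0 0; -0.008 0.0013 0 0; -0.006 0.001 0 0; 0 0 0 0")

```text
t: 4.75
eef_pos: [0.4295, 0.2727, 0.257]
tool_rot: [-0.013, 0.761, 0.649, -0.012]
contact_force: [-2.3, -4.1, 8.4]
gripper_width: 0.234
```

```bash
python3 -c "
from h import *
st()
cv2.imwrite('pics/s2.png',bot.read_camera('side')[60:250,270:460,::-1].repeat(3,0).repeat(3,1))"
```

```text
t4.75 p [0.4295 0.2727 0.257 ] q [ 0.215  0.414 -1.107  1.873  0.378  1.124 -1.192] z [-0.035  0.005 -0.999] y [ 0.987 -0.159 -0.035] lean 2.0 F [-2.3 -4.1  8.4] w 0.234
```

View pics/s2.png

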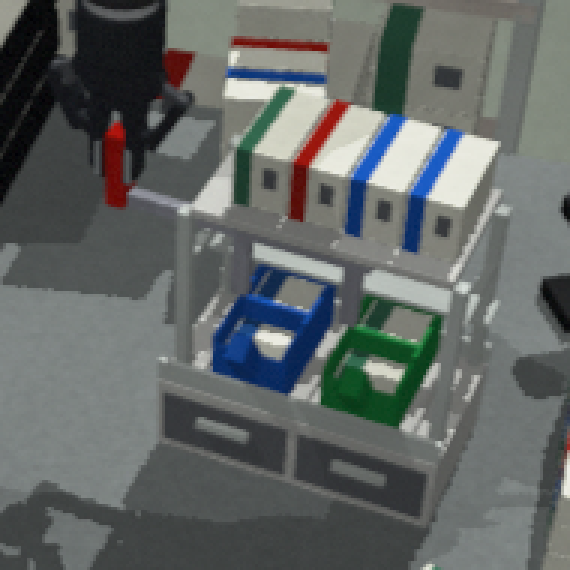

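>>> drive_tool(increments="-0.004 0.0006 0 0; -0.004 0.0006 0 0; 0 0 0 0")

```text
t: 5.05
eef_pos: [0.4222, 0.2739, 0.257]
tool_rot: [-0.013, 0.761, 0.648, -0.011]
contact_force: [-1.2, -4.4, 8.0]
gripper_width: 0.235
```

>>> drive_tool(increments="-0.003 0.0005 0 0; -0.003 0.0005 0 0; 0 0 0 0")

```text
t: 5.3
eef_pos: [0.4164, 0.2749, 0.257]
tool_rot: [-0.013, 0.761, 0.648, -0.011]
contact_force: [-0.0, -3.7, 8.3]
gripper_width: 0.233
```

>>> drive_tool(increments="-0.003 0.0005 0 0; -0.002 0.0003 0 0; 0 0 0 0")

```text
t: 5.55
eef_pos: [0.4124, 0.2756, 0.257]
tool_rot: [-0.013, 0.761, 0.648, -0.011]
contact_force: [2.4, -4.3, 6.7]
gripper_width: 0.238
```

>>> drive_tool(increments="-0.003 0.0005 0 0; -0.003 0.0005 0 0; 0 0 0 0")

```text
t: 5.8
eef_pos: [0.4122, 0.2755, 0.257]
tool_rot: [-0.011, 0.763, 0.646, -0.006]
contact_force: [21.2, -1.2, -6.6]
gripper_width: 0.226
```

```bash
python3 -c "
from h import *
st()"
```

```text
t5.80 p [0.4122 0.2755 0.257 ] q [ 0.22   0.383 -1.123  1.908  0.362  1.098 -1.212] z [-0.024  0.009 -1.   ] y [ 0.986 -0.164 -0.025] lean 1.4 F [21.2 -1.2 -6.6] w 0.226
```

>>> drive_tool(increments="0 0 0 0; 0 0 0 0; 0 0 0 0; 0 0 0.02 0; 0 0 0.04 0; 0 0 0.04 0; 0 0 0.04 0", grip=0.65)

```text
t: 6.38
eef_pos: [0.4033, 0.2771, 0.3967]
tool_rot: [-0.015, 0.76, 0.649, -0.013]
contact_force: [1.0, 0.9, 0.3]
gripper_width: 0.645
```

```bash
cat > m4.py <<'E'
from h import *
st()
p=np.array([0.63735,0.24554,1.41034])
c=bot.calibration('wrist')
im=bot.read_camera('wrist')[:,:,::-1].copy()
for s in (.182,.228):
  B=np.array([(a,s+b,z) for a in(-.013,.013) for b in(-.01,.01) for z in (.205,.28)])
  for q in proj(c,T(p,B)): cv2.circle(im,tuple(int(v) for v in q),3,(255,255,0),1)
cv2.imwrite('pics/w3.png',im)
E
python3 m4.py
```

```text
t6.38 p [0.4033 0.2771 0.3967] q [ 0.336  0.243 -1.215  1.713  0.198  1.368 -1.072] z [-0.039  0.005 -0.999] y [ 0.987 -0.157 -0.04 ] lean 2.3 F [1.  0.9 0.3] w 0.645
```

View pics/w3.png

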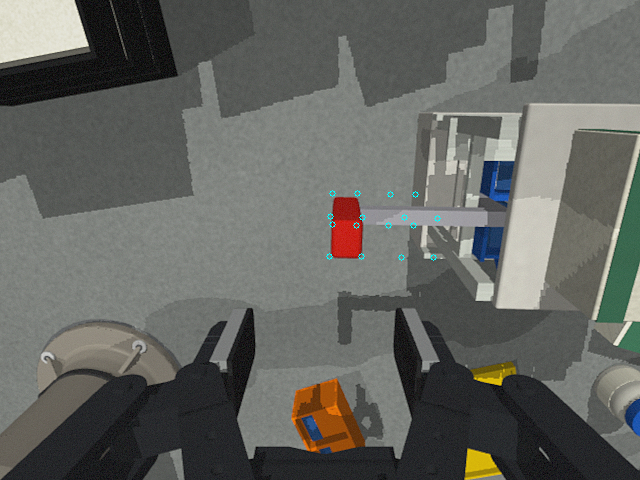

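>>> drive_tool(increments="0.03 -0.01 0.023 -0.125; 0.03 -0.01 0.023 -0.125; 0.03 -0.01 0.023 -0.125; 0.03 -0.01 0.023 -0.125; 0.03 -0.01 0.023 -0.125; 0.03 -0.01 0.023 -0.125; 0.03 -0.01 0.023 -0.125; 0.03 -0.01 0.023 -0.125; 0.03 -0.01 0.023 -0.125; 0 0 0 0")

```text
t: 7.27
eef_pos: [0.6818, 0.1831, 0.6043]
tool_rot: [-0.019, 0.991, 0.134, 0.002]
contact_force: [0.4, -1.7, 0.5]
gripper_width: 0.653
```

```bash
python3 -c "
from h import *
st()"; python3 fk2.py
```

```text
t7.27 p [0.6818 0.1831 0.6043] q [-0.038  0.537 -0.671  0.753  0.312  1.913 -1.824] z [-0.001  0.038 -0.999] y [ 0.266 -0.963 -0.036] lean 2.2 F [ 0.4 -1.7  0.5] w 0.653
{'F1x': np.float64(0.0001), 'F1y': np.float64(-0.031), 'F1z': np.float64(0.2666), 'F2x': np.float64(-0.0001), 'F2z': np.float64(0.5421), 'F3x': np.float64(0.0004), 'F3y': np.float64(-0.0309), 'F4x': np.float64(0.0013), 'F4z': np.float64(0.4725), 'F5x': np.float64(-0.0006), 'F5y': np.float64(-0.0003), 'F6x': np.float64(0.0001), 'F6z': np.float64(0.2842)}
[[ 0.1 -0.1 -0.2]
 [-0.   0.2  0. ]
 [-0.1  0.2  0. ]
 [-0.2  0.3 -0. ]
 [ 0.1 -0.4 -0. ]
 [ 0.1 -0.3 -0. ]
 [ 0.3  0.3 -0.1]
 [ 0.1 -0.1  0.1]
 [-0.1 -0.1  0.2]
 [-0.3 -0.2  0.1]
 [ 0.1 -0.  -0. ]
 [ 0.  -0.2 -0. ]]
```

>>> drive_tool(increments="0.038 0.01 0 0; 0.038 0.01 0 0; 0.038 0.01 0 0")

```text
t: 7.52
eef_pos: [0.7097, 0.188, 0.5758]
tool_rot: [-0.027, 0.99, 0.137, -0.027]
contact_force: [1.0, -1.4, -1.4]
gripper_width: 0.649
```

```bash
python3 -c "
from h import *
st()"
```

```text
t7.52 p [0.7097 0.188  0.5758] q [-0.264  0.578 -0.134  0.693  0.009  1.915 -1.671] z [-0.061  0.046 -0.997] y [ 0.269 -0.961 -0.06 ] lean 4.4 F [ 1.  -1.4 -1.4] w 0.649
```

>>> drive_tool(increments="0.022 0.006 0.036 0; 0.022 0.006 0.036 0; 0.022 0.006 0.036 0; 0.022 0.006 0.036 0")

```text
t: 7.85
eef_pos: [0.7352, 0.1982, 0.6221]
tool_rot: [-0.035, 0.99, 0.134, 0.029]
contact_force: [0.7, 0.1, 0.2]
gripper_width: 0.645
```

```bash
python3 -c "
from h import *
st()"
```

```text
t7.85 p [0.7352 0.1982 0.6221] q [-0.399  0.606  0.231  0.562 -0.208  1.915 -1.593] z [ 0.048  0.077 -0.996] y [ 0.266 -0.962 -0.061] lean 5.2 F [0.7 0.1 0.2] w 0.645
```

>>> drive_tool(increments="0.022 0.006 0.034 0.1; 0.022 0.006 0.034 0; 0.022 0.006 0.034 0; 0.024 0.007 0.032 0; 0.024 0.007 0.032 0; 0.024 0.007 0.032 0")

```text
t: 8.35
eef_pos: [0.7754, 0.216, 0.6859]
tool_rot: [-0.048, 0.975, 0.179, 0.122]
contact_force: [-0.5, -0.4, 0.3]
gripper_width: 0.648
```

```bash
python3 -c "
from h import *
st()"
```

```text
t8.35 p [0.7754 0.216  0.6859] q [-0.392  0.683  0.354  0.304 -0.347  1.915 -1.511] z [ 0.221  0.137 -0.966] y [ 0.36  -0.932 -0.05 ] lean 15.1 F [-0.5 -0.4  0.3] w 0.648
```

>>> drive_tool(increments="0.028 0.008 0.028 0; 0.028 0.008 0.028 0; 0.028 0.008 0.028 0; 0.028 0.008 0.028 0; 0.03 0.0085 0.027 0; 0.03 0.0085 0.027 0")

```text
t: 8.85
eef_pos: [0.8047, 0.2234, 0.7024]
tool_rot: [-0.057, 0.968, 0.171, 0.172]
contact_force: [-0.7, -0.6, -0.4]
gripper_width: 0.648
```

```bash
python3 -c "
from h import *
st()"
```

```text
t8.85 p [0.8047 0.2234 0.7024] q [-0.442  0.799  1.333  0.242 -1.261  1.915 -1.423] z [ 0.313  0.169 -0.934] y [ 0.351 -0.935 -0.052] lean 20.9 F [-0.7 -0.6 -0.4] w 0.648
```

>>> drive_tool(increments="0.038 0.01 0.025 0; 0.038 0.01 0.025 0; 0.038 0.01 0.025 0; 0.038 0.01 0.025 0; 0.038 0.01 0.025 0; 0.038 0.01 0.025 0")

```text
t: 9.35
eef_pos: [0.8017, 0.2213, 0.7178]
tool_rot: [-0.056, 0.966, 0.169, 0.187]
contact_force: [-0.0, 0.5, -0.8]
gripper_width: 0.65
```

```bash
python3 -c "
from h import *
st()"
```

```text
t9.35 p [0.8017 0.2213 0.7178] q [-0.444  0.796  1.45   0.242 -1.367  1.915 -1.417] z [ 0.342  0.171 -0.924] y [ 0.348 -0.936 -0.045] lean 22.5 F [-0.   0.5 -0.8] w 0.650
```

>>> drive_tool(increments="-0.03 -0.038 -0.04 -0.05; -0.03 -0.038 -0.04 -0.05; -0.03 -0.038 -0.04 -0.05; -0.02 -0.038 -0.04 -0.05; 0 -0.038 -0.04 0; 0 -0.038 -0.04 0; 0.02 -0.02 -0.03 0; 0.03 0 -0.02 0; 0.04 0 -0.02 0; 0.04 0 -0.02 0")

```text
t: 10.18
eef_pos: [0.8825, 0.0702, 0.5068]
tool_rot: [-0.047, 0.973, 0.091, 0.206]
contact_force: [0.0, 1.2, 1.9]
gripper_width: 0.651
```

```bash
python3 -c "
from h import *
st()"
```

```text
t10.18 p [0.8825 0.0702 0.5068] q [-0.606  0.793  1.238  0.971 -1.009  1.431 -1.077] z [ 0.392  0.13  -0.911] y [ 0.197 -0.979 -0.055] lean 24.4 F [0.  1.2 1.9] w 0.651
```

>>> drive_tool(increments="0.04 -0.015 -0.02 0; 0.04 -0.015 -0.02 0; 0.04 -0.015 -0.02 0; 0.04 -0.01 -0.01 0; 0.04 -0.01 0 0; 0.04 -0.01 0 0")

```text
t: 10.68
eef_pos: [1.0522, -0.0066, 0.4238]
tool_rot: [-0.045, 0.971, 0.079, 0.222]
contact_force: [1.0, -4.9, -1.6]
gripper_width: 0.649
```

```bash
python3 -c "
from h import *
st()"
```

```text
t10.68 p [ 1.0522 -0.0066  0.4238] q [-0.116  1.142  1.258  0.248 -1.343  1.491 -1.297] z [ 0.424  0.123 -0.897] y [ 0.174 -0.983 -0.053] lean 26.2 F [ 1.  -4.9 -1.6] w 0.649
```

>>> drive_tool(increments="0.04 0 0.015 0; 0.04 0 0.015 0; 0.04 0 0.015 0; 0.04 0 0.015 0; 0.04 0 0.015 0; 0.04 0 0.015 0")

```text
t: 11.18
eef_pos: [1.1046, 0.0113, 0.44]
tool_rot: [-0.035, 0.947, 0.081, 0.307]
contact_force: [-0.3, 0.5, 0.5]
gripper_width: 0.649
```

```bash
python3 -c "
from h import *
st()"
```

```text
t11.18 p [1.1046 0.0113 0.44  ] q [-0.134  1.156  1.269  0.242 -1.367  1.302 -1.295] z [ 0.576  0.117 -0.809] y [ 0.176 -0.984 -0.017] lean 36.0 F [-0.3  0.5  0.5] w 0.649
```

```bash
cat > sim.py <<'E'
from ik import *
def cont(q,path,verbose=True):
    """path list of (p,R)"""
    out=[]
    for p,R in path:
        def f(s):
            pp,RR=fk(X,s); return np.concatenate([(pp-p)*10,3*Ro.from_matrix(R.T@RR).as_rotvec(),.02*(s-q)])
        r=least_squares(f,np.clip(q,lo+1e-3,hi-1e-3),bounds=(lo,hi)); q=r.x
        pp,RR=fk(X,q); out.append((q,np.linalg.norm(pp-p)*1e3,np.degrees(np.linalg.norm(Ro.from_matrix(R.T@RR).as_rotvec()))))
    return out
E
python3 - <<'E'
from sim import *
q=np.array([-0.134,1.156,1.269,.242,-1.367,1.302,-1.295])
p,R=fk(X,q); print(p)
path=[]
for i in range(14):
    p=p+np.array([-.039,.004,-.008]); 
    if i<10: R=rz(.1234)@R
    path.append((p,R))
for i in range(6): p=p+np.array([.003,.02,-.03]); path.append((p,R))
for i,(q,e,a) in enumerate(cont(q,path)):
    print(i,path[i][0].round(3),q.round(2),"%.1f %.1f"%(e,a))
E
```

```text
[1.10437462 0.01124808 0.4401754 ]
0 [1.065 0.015 0.432] [-0.29  1.07  1.22  0.6  -1.37  1.28 -0.97] 0.0 0.0
1 [1.026 0.019 0.424] [-0.35  1.    1.17  0.79 -1.37  1.29 -0.75] 0.0 0.0
2 [0.987 0.023 0.416] [-0.39  0.95  1.14  0.93 -1.37  1.31 -0.55] 0.0 0.0
3 [0.948 0.027 0.408] [-0.42  0.9   1.11  1.04 -1.36  1.35 -0.38] 0.0 0.0
4 [0.909 0.031 0.4  ] [-0.44  0.85  1.09  1.14 -1.35  1.39 -0.22] 0.0 0.0
5 [0.87  0.035 0.392] [-0.45  0.81  1.07  1.22 -1.32  1.43 -0.07] 0.0 0.0
6 [0.831 0.039 0.384] [-0.47  0.77  1.05  1.29 -1.29  1.48  0.07] 0.0 0.0
7 [0.792 0.043 0.376] [-0.48  0.74  1.03  1.35 -1.25  1.52  0.2 ] 0.0 0.0
8 [0.753 0.047 0.368] [-0.49  0.7   1.02  1.41 -1.2   1.56  0.33] 0.0 0.0
9 [0.714 0.051 0.36 ] [-0.5   0.67  1.    1.47 -1.14  1.59  0.45] 0.0 0.0
10 [0.675 0.055 0.352] [-0.56  0.61  1.03  1.59 -1.11  1.55  0.49] 0.0 0.0
11 [0.636 0.059 0.344] [-0.63  0.55  1.05  1.7  -1.08  1.5   0.52] 0.0 0.0
12 [0.597 0.063 0.336] [-0.69  0.49  1.09  1.8  -1.05  1.45  0.55] 0.0 0.0
13 [0.558 0.067 0.328] [-0.76  0.42  1.12  1.9  -1.01  1.4   0.56] 0.0 0.0
14 [0.561 0.087 0.298] [-0.77  0.46  1.09  1.93 -1.06  1.35  0.59] 0.0 0.0
15 [0.564 0.107 0.268] [-0.77  0.5   1.05  1.96 -1.12  1.31  0.62] 0.0 0.0
16 [0.567 0.127 0.238] [-0.77  0.54  1.02  1.98 -1.18  1.27  0.65] 0.0 0.0
17 [0.57  0.147 0.208] [-0.78  0.59  0.98  2.   -1.24  1.24  0.69] 0.0 0.0
18 [0.573 0.167 0.178] [-0.78  0.63  0.93  2.02 -1.3   1.2   0.72] 0.0 0.0
19 [0.576 0.187 0.148] [-0.78  0.68  0.89  2.02 -1.37  1.17  0.75] 0.0 0.0
```

>>> drive_tool(increments="-0.04 0.002 -0.005 0.124; -0.04 0.002 -0.005 0.124; -0.04 0.002 -0.005 0.124; -0.04 0.002 -0.005 0.124; -0.04 0.002 -0.005 0.124; -0.04 0.002 -0.005 0.124; -0.04 0.002 -0.005 0.124; -0.04 0.002 -0.005 0.124; -0.04 0.002 -0.005 0.124; -0.04 0.002 -0.005 0.118; -0.04 0 -0.01 0; -0.04 0 -0.01 0")

```text
t: 12.18
eef_pos: [0.6696, 0.0252, 0.3832]
tool_rot: [-0.189, 0.764, 0.566, 0.246]
contact_force: [0.8, -0.0, 0.9]
gripper_width: 0.651
```

```bash
python3 -c "
from h import *
st()"
```

```text
t12.18 p [0.6696 0.0252 0.3832] q [-0.585  0.564  1.103  1.612 -1.114  1.529  0.406] z [ 0.162  0.568 -0.807] y [ 0.958 -0.288 -0.011] lean 36.2 F [ 0.8 -0.   0.9] w 0.651
```

```bash
cat > plan.py <<'E'
from sim import *
import sys
sys.path.insert(0,'.')
def rackp(l,c=(.63735,.24554),a=1.41034): return np.array([c[0]+np.cos(a)*l[0]-np.sin(a)*l[1],c[1]+np.sin(a)*l[0]+np.cos(a)*l[1],l[2]])
def lerp(p0,R0,p1,spin,n):
    return [(p0+(p1-p0)*(i+1)/n, rz(spin*(i+1)/n)@R0) for i in range(n)]
def elbow(q):
    F,_=frames(q); b=np.zeros(3); acc=[]
    for (i,j),x in zip(IDX,X):
        b=b+F[i][:,j]*x
        if (i,j) in((2,1),(4,1)): acc.append(b.copy())
    return acc
def run(q,segs,every=2):
    p,R=fk(X,q)
    for nm,p1,spin,n in segs:
        path=lerp(p,R,p1,spin,n); o=cont(q,path); q=o[-1][0]
        worst=max(x[1] for x in o),max(x[2] for x in o)
        e=elbow(q); p,R=path[-1]
        print(nm,p1.round(3),q.round(2),"worst mm %.1f deg %.1f"%worst,"elbow",e[0].round(2),"wrist",e[1].round(2))
    return q
E
cat > p1.py <<'E'
from plan import *
q=np.array([-0.585,0.564,1.103,1.612,-1.114,1.529,0.406])
g=np.array([.5721,.1695,.148])
zt=np.array([.0918,.567,-.819])
segs=[("pre",g-zt*.12,.13,5),("grasp",g,0,6),
("tilt",g+rackp((.008,0,.03))-rackp((0,0,0)),0,4),
("draw",g+rackp((-.17,0,.045))-rackp((0,0,0)),0,8),
("up",g+rackp((-.20,0,.15))-rackp((0,0,0)),0,4)]
for nm,yaw,sp in (("far",186.4,105.6),("near",6.4,-74.4)):
    y=np.radians(yaw)
    pl=np.array([.5568-.085*np.cos(y),-.144-.085*np.sin(y),.073])
    print(nm); run(q,segs+[("hover",pl+[0,0,.15],np.radians(sp),16),("place",pl,0,5)])
E
python3 p1.py
```

```text
far
pre [0.561 0.101 0.246] [-0.75  0.53  1.05  1.99 -1.16  1.3   0.69] worst mm 0.0 deg 0.0 elbow [0.22 0.14 0.77] wrist [ 0.53 -0.08  0.49]
grasp [0.572 0.17  0.148] [-0.76  0.68  0.91  2.04 -1.37  1.19  0.79] worst mm 0.0 deg 0.0 elbow [0.27 0.19 0.72] wrist [ 0.55 -0.01  0.39]
tilt [0.573 0.177 0.178] [-0.8   0.63  0.94  2.02 -1.32  1.19  0.72] worst mm 0.0 deg 0.0 elbow [0.24 0.18 0.74] wrist [ 0.55 -0.    0.42]
draw [0.545 0.002 0.193] [-0.51  0.63  0.99  2.01 -1.17  1.36  0.92] worst mm 0.0 deg 0.0 elbow [0.28 0.1  0.74] wrist [ 0.52 -0.18  0.44]
up [ 0.54  -0.028  0.298] [-0.55  0.49  1.11  1.91 -1.01  1.48  0.77] worst mm 0.0 deg 0.0 elbow [0.22 0.08 0.78] wrist [ 0.51 -0.21  0.54]
hover [ 0.641 -0.135  0.223] [-0.28  0.91  0.68  1.21 -0.25  1.76  2.05] worst mm 0.0 deg 0.0 elbow [0.41 0.06 0.64] wrist [ 0.82 -0.11  0.47]
place [ 0.641 -0.135  0.073] [-0.26  1.05  0.62  1.27 -0.31  1.56  2.04] worst mm 0.0 deg 0.0 elbow [0.46 0.06 0.57] wrist [ 0.82 -0.11  0.32]
near
pre [0.561 0.101 0.246] [-0.75  0.53  1.05  1.99 -1.16  1.3   0.69] worst mm 0.0 deg 0.0 elbow [0.22 0.14 0.7
[... 176 characters left out ...]
.573 0.177 0.178] [-0.8   0.63  0.94  2.02 -1.32  1.19  0.72] worst mm 0.0 deg 0.0 elbow [0.24 0.18 0.74] wrist [ 0.55 -0.    0.42]
draw [0.545 0.002 0.193] [-0.51  0.63  0.99  2.01 -1.17  1.36  0.92] worst mm 0.0 deg 0.0 elbow [0.28 0.1  0.74] wrist [ 0.52 -0.18  0.44]
up [ 0.54  -0.028  0.298] [-0.55  0.49  1.11  1.91 -1.01  1.48  0.77] worst mm 0.0 deg 0.0 elbow [0.22 0.08 0.78] wrist [ 0.51 -0.21  0.54]
hover [ 0.472 -0.153  0.223] [-0.95  0.14  1.46  2.43 -1.32  0.49  0.15] worst mm 0.0 deg 0.0 elbow [0.05 0.02 0.83] wrist [ 0.29 -0.18  0.47]
place [ 0.472 -0.153  0.073] [ 0.83  0.42 -0.47  2.33 -1.37  0.17  0.33] worst mm 24.1 deg 8.2 elbow [ 0.11 -0.21  0.78] wrist [ 0.33 -0.21  0.36]
```

>>> drive_tool(increments="-0.022 0.012 -0.026 0.026; -0.022 0.012 -0.026 0.026; -0.022 0.012 -0.026 0.026; -0.022 0.012 -0.026 0.026; -0.021 0.012 -0.026 0.026; 0 0 0 0")

```text
t: 12.68
eef_pos: [0.5562, 0.0885, 0.2492]
tool_rot: [-0.209, 0.726, 0.614, 0.23]
contact_force: [-1.5, -0.7, -0.4]
gripper_width: 0.647
```

```bash
cat > m5.py <<'E'
from h import *
import sys
o,R=st()
p=np.array([0.63735,0.24554,1.41034])
c=bot.calibration('wrist'); im=bot.read_camera('wrist')[:,:,::-1].copy()
d=np.array([-.574,0,.819]);n=np.array([.819,0,.574]);g=np.array([-.082,.052,.143])
P=[g+a*d+b*n+s*np.array([0,.01,0]) for a in (-.016,.022) for b in(-.013,.013) for s in (-1,1)]
q=proj(c,T(p,np.array(P)))
for i in range(8):
    for b in (1,2,4):
        if i^b>i: cv2.line(im,tuple(int(v) for v in q[i]),tuple(int(v) for v in q[i^b]),(0,255,255),1)
L=proj(c,T(p,np.array([(-.076,-.134,.102),(-.076,.134,.102)])))
cv2.line(im,tuple(int(v) for v in L[0]),tuple(int(v) for v in L[1]),(255,0,255),1)
S=proj(c,T(p,np.array([(-.06,-.117,.252),(-.06,.117,.252)])))
cv2.line(im,tuple(int(v) for v in S[0]),tuple(int(v) for v in S[1]),(255,255,0),1)
cv2.imwrite(f'pics/{sys.argv[1]}.png',im)
gw=T(p,g)[0]; print("grip rel in tool mm",(R.T@(gw-o["eef_pos"])*1e3).round(1))
E
python3 m5.py w5
```

```text
t12.68 p [0.5562 0.0885 0.2492] q [-0.727  0.53   1.053  1.987 -1.138  1.326  0.695] z [ 0.077  0.586 -0.807] y [ 0.987 -0.159 -0.021] lean 36.2 F [-1.5 -0.7 -0.4] w 0.647
grip rel in tool mm [  6.7   5.3 136.4]
```

View pics/w5.png

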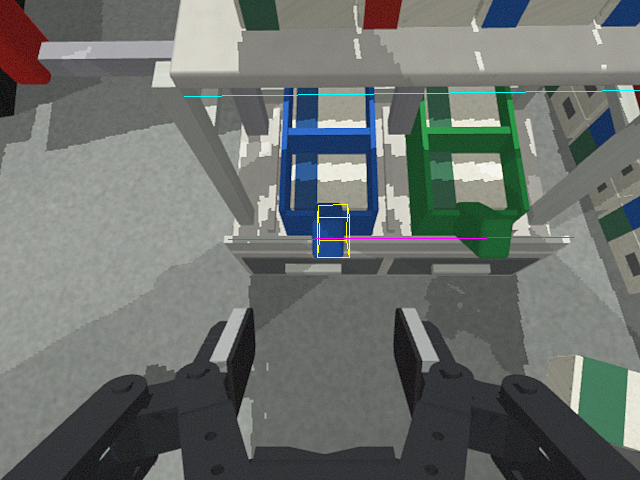

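>>> drive_tool(increments="0.005 0.013 -0.015 0; 0.003 0.014 -0.018 0; 0.002 0.014 -0.018 0; 0.002 0.014 -0.018 0; 0.002 0.013 -0.017 0; 0.002 0.013 -0.015 0; 0 0 0 0")

```text
t: 13.32
eef_pos: [0.5781, 0.1689, 0.1514]
tool_rot: [-0.206, 0.725, 0.615, 0.232]
contact_force: [-0.2, 0.5, 0.6]
gripper_width: 0.646
```

```bash
python3 m5.py w6
```

```text
t13.32 p [0.5781 0.1689 0.1514] q [-0.725  0.659  0.859  2.019 -1.339  1.163  0.762] z [ 0.084  0.584 -0.807] y [ 0.987 -0.16  -0.013] lean 36.2 F [-0.2  0.5  0.6] w 0.646
grip rel in tool mm [-2.4 -5.6  8.7]
```

View pics/w6.png

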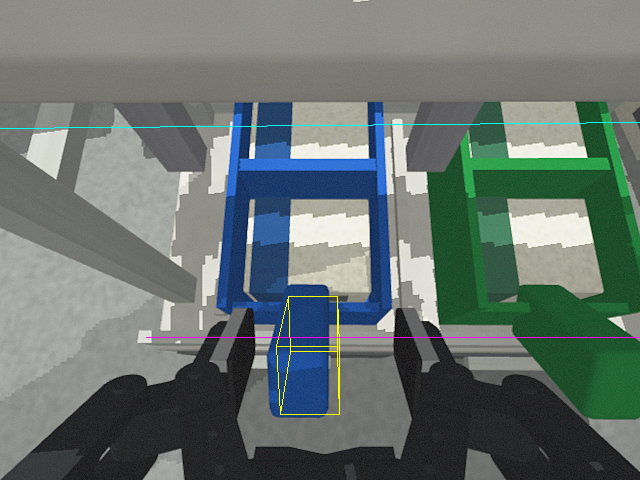

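>>> drive_tool(increments="-0.008 0.002 -0.001 0; 0 0.001 -0.002 0; 0 0 0 0")

```text
t: 13.62
eef_pos: [0.5704, 0.1679, 0.1506]
tool_rot: [-0.204, 0.726, 0.613, 0.234]
contact_force: [-0.1, -0.3, -0.4]
gripper_width: 0.652
```

>>> drive_tool(increments="0 0 0 0; 0 0 0 0; 0 0 0 0; 0 0 0 0", grip=0, squeeze=35)

```text
t: 13.95
eef_pos: [0.5707, 0.1683, 0.1503]
tool_rot: [-0.204, 0.726, 0.614, 0.233]
contact_force: [-1.2, -2.3, 4.2]
gripper_width: 0.23
```

```bash
python3 m5.py w7;python3 -c "
from h import *
cv2.imwrite('pics/s7.png',bot.read_camera('side')[60:250,270:460,::-1].repeat(3,0).repeat(3,1))"
```

```text
t13.95 p [0.5707 0.1683 0.1503] q [-0.728  0.645  0.853  2.04  -1.34   1.145  0.77 ] z [ 0.089  0.583 -0.808] y [ 0.986 -0.164 -0.01 ] lean 36.1 F [-1.2 -2.3  4.2] w 0.230
grip rel in tool mm [-0.3  1.5  8.7]
```

View pics/w7.png

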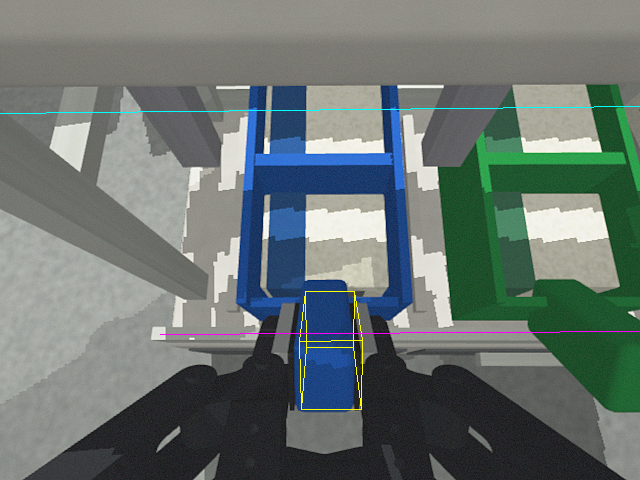

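View pics/s7.png

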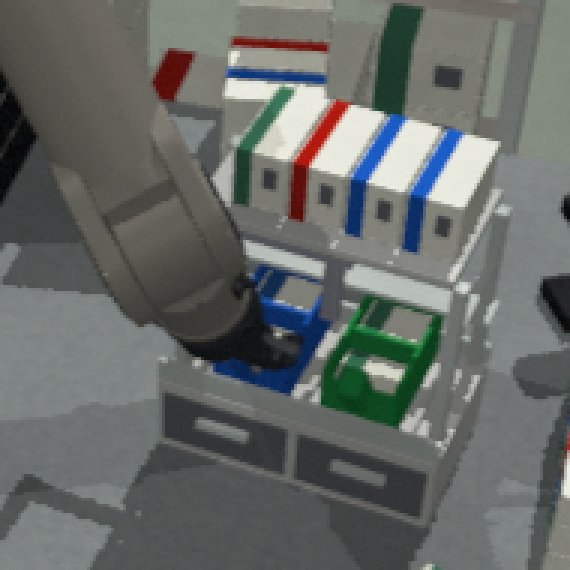

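>>> drive_tool(increments="0.0003 0.002 0.005 0; 0.0003 0.002 0.005 0; 0.0003 0.002 0.005 0; 0 0 0 0")

```text
t: 14.38
eef_pos: [0.5712, 0.1752, 0.1652]
tool_rot: [-0.204, 0.726, 0.614, 0.233]
contact_force: [0.1, 0.4, -3.6]
gripper_width: 0.228
```

```bash
python3 -c "
from h import *
o,R=st(); print(o['torque'])
cv2.imwrite('pics/w8.png',bot.read_camera('wrist')[:,:,::-1])
cv2.imwrite('pics/s8.png',bot.read_camera('side')[60:250,270:460,::-1].repeat(3,0).repeat(3,1))"
```

```text
t14.38 p [0.5712 0.1752 0.1652] q [-0.753  0.621  0.869  2.031 -1.316  1.146  0.73 ] z [ 0.087  0.582 -0.808] y [ 0.987 -0.162 -0.01 ] lean 36.1 F [ 0.1  0.4 -3.6] w 0.228
[-1.30955089  0.21035487 -0.01879454]
```

View pics/w8.png

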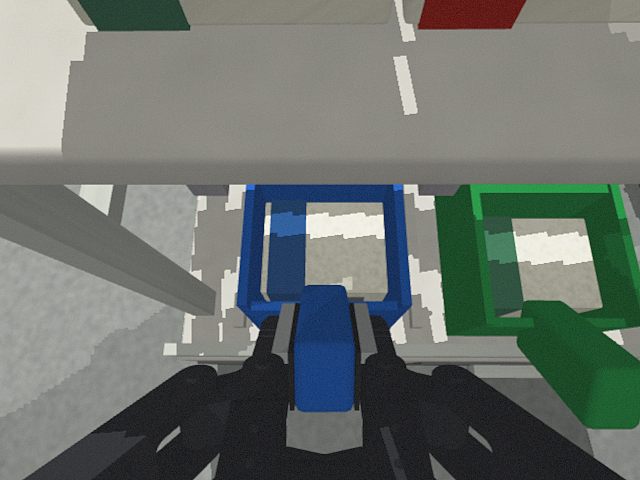

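View pics/s8.png

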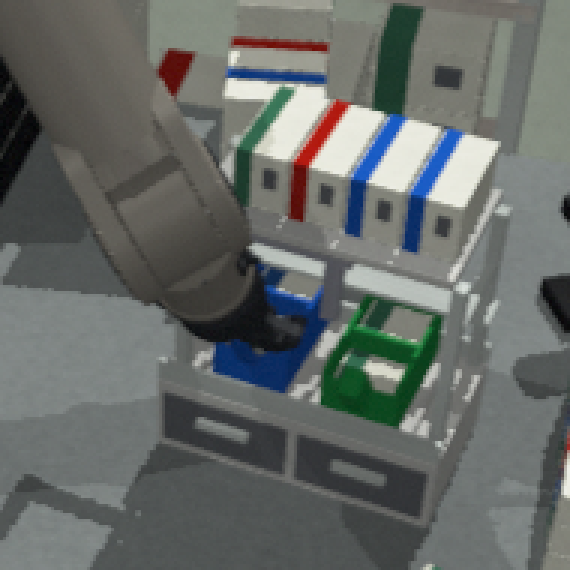

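>>> drive_tool(increments="0.0003 0.002 0.005 0; 0.0003 0.002 0.005 0; 0.0001 0.001 0.005 0; 0 0 0.004 0; 0 0 0 0")

```text
t: 14.9
eef_pos: [0.5722, 0.1797, 0.1848]
tool_rot: [-0.204, 0.726, 0.614, 0.234]
contact_force: [0.7, 0.3, -3.8]
gripper_width: 0.228
```

```bash
python3 -c "
from h import *
o,R=st(); print(o['torque'])
cv2.imwrite('pics/w9.png',bot.read_camera('wrist')[:,:,::-1])
cv2.imwrite('pics/s9.png',bot.read_camera('side')[60:250,270:460,::-1].repeat(3,0).repeat(3,1))"
```

```text
t14.90 p [0.5722 0.1797 0.1848] q [-0.778  0.591  0.89   2.019 -1.286  1.152  0.684] z [ 0.089  0.583 -0.808] y [ 0.987 -0.163 -0.009] lean 36.1 F [ 0.7  0.3 -3.8] w 0.228
[-1.32025561  0.15963734  0.05601091]
```

View pics/w9.png

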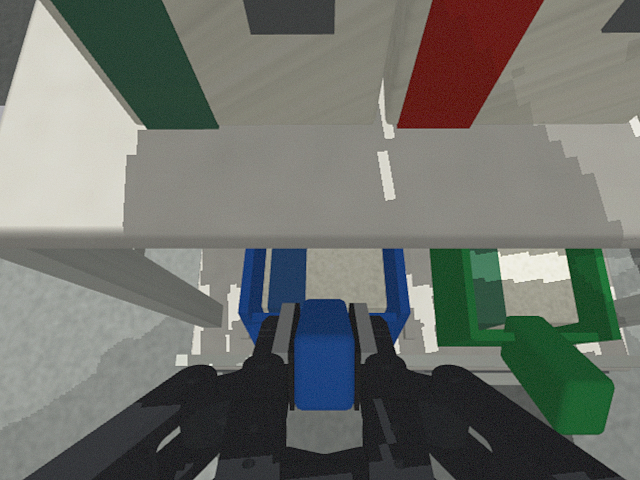

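View pics/s9.png

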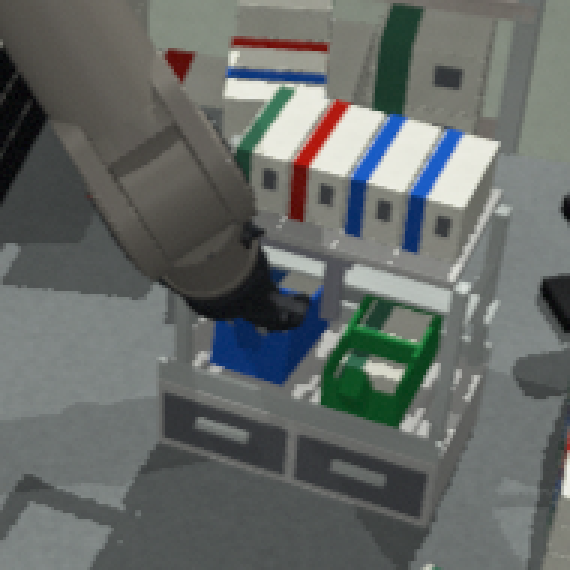

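>>> drive_tool(increments="-0.001 -0.006 0 0; -0.0016 -0.01 0 0; -0.0019 -0.012 0 0; -0.0019 -0.012 0 0; 0 0 0 0")

```text
t: 15.42
eef_pos: [0.5657, 0.1366, 0.1848]
tool_rot: [-0.204, 0.727, 0.612, 0.234]
contact_force: [-1.3, -0.8, 4.6]
gripper_width: 0.226
```

```bash
python3 -c "
from h import *
o,R=st(); print(o['torque'])
cv2.imwrite('pics/s10.png',bot.read_camera('side')[60:250,270:460,::-1].repeat(3,0).repeat(3,1))"
```

```text
t15.42 p [0.5657 0.1366 0.1848] q [-0.711  0.589  0.905  2.032 -1.258  1.188  0.741] z [ 0.091  0.583 -0.807] y [ 0.986 -0.167 -0.01 ] lean 36.2 F [-1.3 -0.8  4.6] w 0.226
[-0.32574045  0.160457    0.16174674]
```

View pics/s10.png

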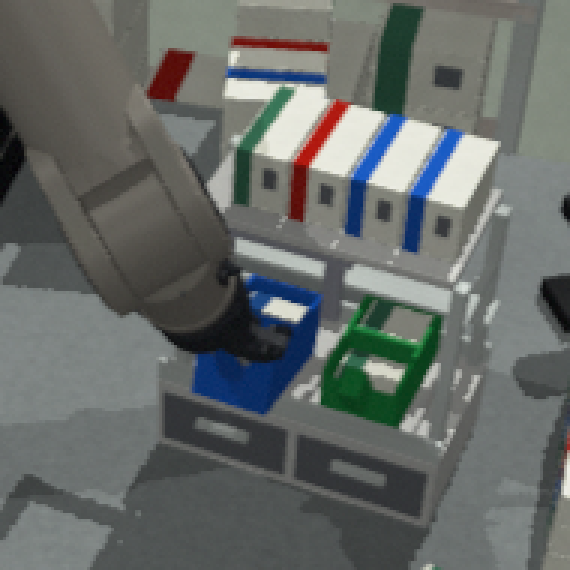

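>>> drive_tool(increments="0 0 0.008 0; 0 0 0.012 0; 0 0 0.012 0; -0.0005 -0.003 0.012 0; 0 0 0 0")

```text
t: 15.88
eef_pos: [0.5661, 0.1359, 0.2305]
tool_rot: [-0.203, 0.726, 0.614, 0.234]
contact_force: [0.0, 0.1, -3.2]
gripper_width: 0.23
```

```bash
python3 -c "
from h import *
o,R=st(); print(o['torque'])
cv2.imwrite('pics/s11.png',bot.read_camera('side')[60:250,270:460,::-1].repeat(3,0).repeat(3,1))
cv2.imwrite('pics/w11.png',bot.read_camera('wrist')[:,:,::-1])"
```

```text
t15.88 p [0.5661 0.1359 0.2305] q [-0.757  0.518  0.958  2.001 -1.179  1.215  0.65 ] z [ 0.091  0.583 -0.808] y [ 0.986 -0.164 -0.007] lean 36.1 F [ 0.   0.1 -3.2] w 0.230
[-1.22359349  0.16873983  0.00300445]
```

View pics/s11.png

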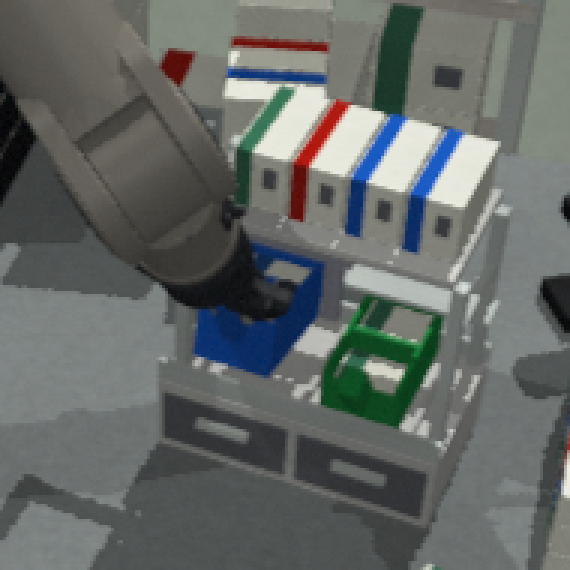

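View pics/w11.png

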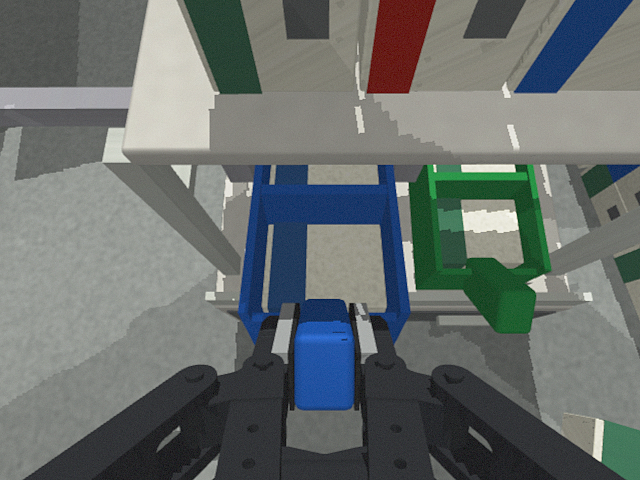

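```bash
cat > m6.py <<'E'
from h import *
import sys
# usage: m6.py name theta...  grip offset along bar from grip point: pads grasp = grip + off*d
off=float(sys.argv[2]); ths=[float(v) for v in sys.argv[3:]]
o,R=st(False)
c=bot.calibration('wrist'); im0=bot.read_camera('wrist')[:,:,::-1].copy()
gp=o["eef_pos"]+.003*R[:,2]
yb=-R[:,1]  # bin y
xb0=np.cross(yb,[0,0,1]); xb0/=np.linalg.norm(xb0)  # horizontal bin x
d=np.array([-.574,0,.819]);n=np.array([.819,0,.574]);g=np.array([-.082,0,.063])+off*d
ims=[]
def B(P,th):
    zb0=np.cross(xb0,yb); x=np.cos(th)*xb0-np.sin(th)*zb0; z=np.sin(th)*xb0+np.cos(th)*zb0
    return gp+(np.atleast_2d(P)-g)@np.stack([x,yb,z])
G=np.array([-.082,0,.063])
for th in ths:
    im=im0.copy()
    P=[G+a*d+b*n+s*np.array([0,.01,0]) for a in (-.016,.022) for b in(-.013,.013) for s in (-1,1)]
    q=proj(c,B(P,th))
    for i in range(8):
        for b in (1,2,4):
            if i^b>i: cv2.line(im,tuple(int(v) for v in q[i]),tuple(int(v) for v in q[i^b]),(0,255,255),1)
    q=proj(c,B([(-.065,-.035,.05),(-.065,.035,.05),(.065,.035,.06),(.065,-.035,.06)],th))
    for i in range(4): cv2.line(im,tuple(int(v) for v in q[i]),tuple(int(v) for v in q[(i+1)%4]),(255,255,0),1)
    lows=B([(-.065,0,0),(.065,0,0)],th)[:,2]; print(th,"front/rear bottom z",lows.round(3))
    ims.append(cv2.resize(im[140:430,200:440],None,fx=1.1,fy=1.1))
cv2.imwrite(f'pics/{sys.argv[1]}.png',np.hstack(ims))
E
python3 m6.py w12 .006 .2 .35 .5
```

```text
t15.98 p [0.5651 0.1366 0.2283] q [-0.756  0.521  0.955  2.003 -1.18   1.214  0.652] z [ 0.089  0.582 -0.808] y [ 0.987 -0.163 -0.009] lean 36.1 F [-0.4 -0.2 -4.1] w 0.229
0.2 front/rear bottom z [0.155 0.129]
0.35 front/rear bottom z [0.155 0.111]
0.5 front/rear bottom z [0.156 0.094]
```

View pics/w12.png

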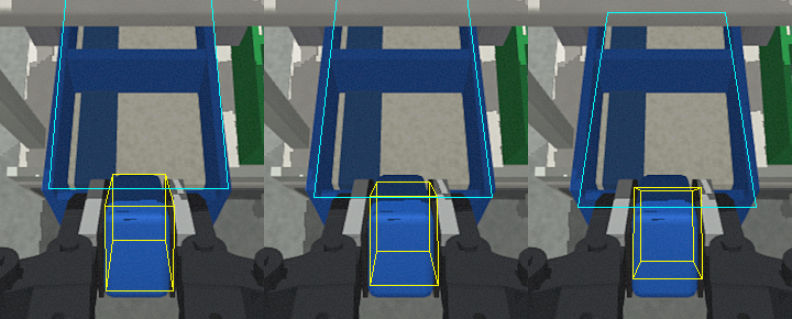

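>>> drive_tool(increments="-0.002 -0.012 0.002 0; -0.003 -0.02 0.002 0; -0.004 -0.025 0.002 0; -0.004 -0.025 0.002 0; -0.004 -0.025 0.004 0; -0.004 -0.025 0.006 0; -0.003 -0.02 0.01 0; 0 0 0 0")

```text
t: 16.7
eef_pos: [0.5407, -0.0219, 0.2568]
tool_rot: [-0.201, 0.729, 0.611, 0.233]
contact_force: [0.9, -0.6, -3.0]
gripper_width: 0.231
```

```bash
python3 m6.py w13 .006 .15 .25 .35; python3 -c "
from h import *
cv2.imwrite('pics/s13.png',bot.read_camera('side')[60:360,250:480,::-1].repeat(2,0).repeat(2,1))"
```

```text
t16.70 p [ 0.5407 -0.0219  0.2568] q [-0.498  0.511  1.016  1.959 -1.038  1.388  0.804] z [ 0.094  0.579 -0.81 ] y [ 0.985 -0.172 -0.008] lean 35.9 F [ 0.9 -0.6 -3. ] w 0.231
0.15 front/rear bottom z [0.184 0.165]
0.25 front/rear bottom z [0.184 0.151]
0.35 front/rear bottom z [0.184 0.139]
```

View pics/w13.png

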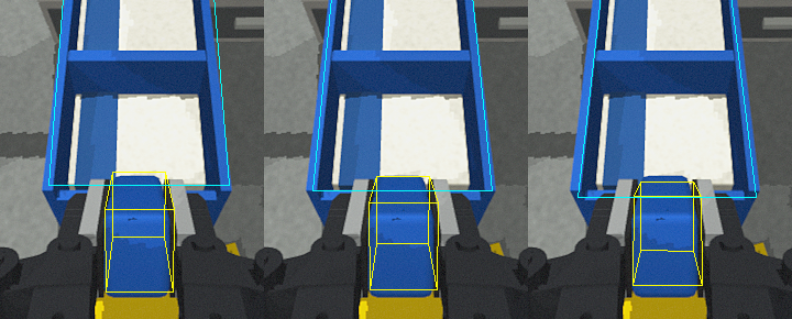

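View pics/s13.png

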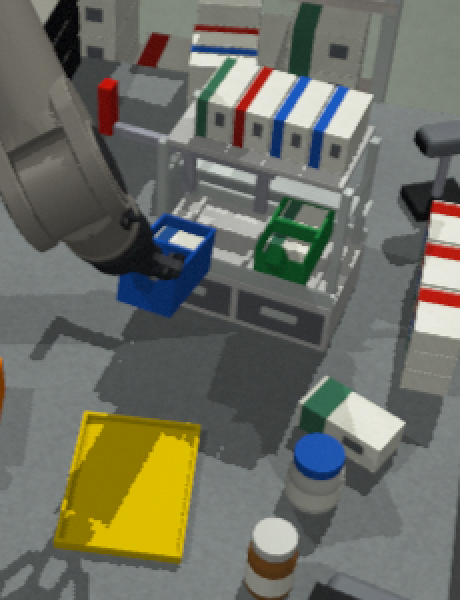

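>>> drive_tool(increments="0.003 -0.012 0 0.06; 0.005 -0.012 0 0.12; 0.006 -0.012 0 0.125; 0.006 -0.012 0 0.125; 0.006 -0.01 -0.002 0.125; 0.006 -0.01 -0.002 0.125; 0.006 -0.01 -0.002 0.125; 0.007 -0.01 -0.002 0.125; 0.007 -0.01 -0.003 0.125; 0.007 -0.005 -0.003 0.125; 0.007 -0.005 -0.003 0.125; 0.007 -0.003 -0.003 0.125", squeeze=60)

```text
t: 17.8
eef_pos: [0.6145, -0.126, 0.2341]
tool_rot: [-0.308, 0.143, 0.94, 0.042]
contact_force: [-0.2, -0.4, -3.4]
gripper_width: 0.226
```

>>> drive_tool(increments="0.003 0 0 0.125; 0.003 0 0 0.125; 0.003 0 0 0.12; 0.002 0 0 0.06; 0 0 0 0; 0 0 0 0")

```text
t: 18.3
eef_pos: [0.625, -0.1245, 0.2347]
tool_rot: [-0.309, -0.058, 0.949, -0.023]
contact_force: [0.1, -0.7, -3.8]
gripper_width: 0.223
```

```bash
python3 m6.py w14 .006 .15 .22 .3; python3 -c "
from h import *
cv2.imwrite('pics/s14.png',bot.read_camera('side')[60:360,200:480,::-1].repeat(2,0).repeat(2,1))"
```

```text
t18.30 p [ 0.625  -0.1245  0.2347] q [-0.282  0.848  0.625  1.261 -0.202  1.746  2.024] z [-0.584 -0.08  -0.808] y [-0.125  0.992 -0.009] lean 36.1 F [ 0.1 -0.7 -3.8] w 0.223
0.15 front/rear bottom z [0.162 0.143]
0.22 front/rear bottom z [0.162 0.133]
0.3 front/rear bottom z [0.161 0.123]
```

View pics/w14.png

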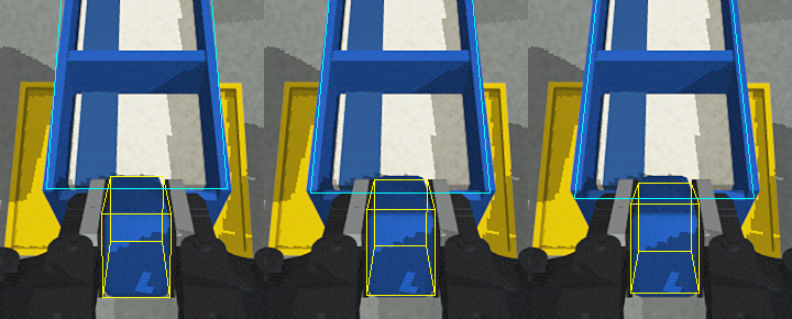

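View pics/s14.png

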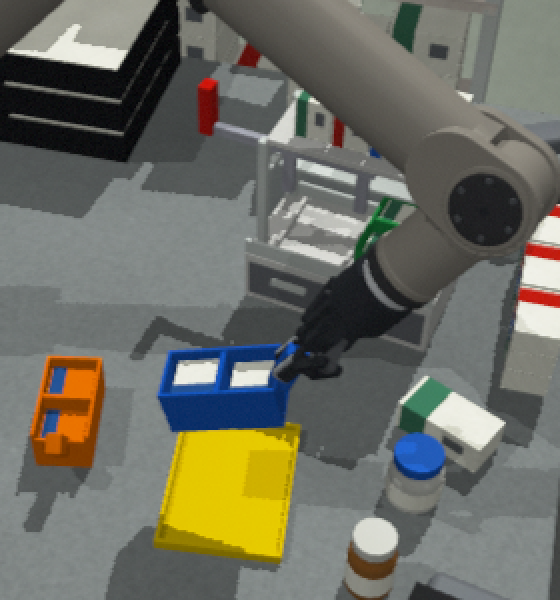

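>>> drive_tool(increments="0.002 -0.005 -0.02 -0.013; 0.002 -0.005 -0.025 0; 0.001 0 -0.025 0; 0 0 -0.025 0; 0 0 -0.015 0; 0 0 0 0; 0 0 0 0", squeeze=40)

```text
t: 18.98
eef_pos: [0.6292, -0.1371, 0.1248]
tool_rot: [-0.31, -0.051, 0.949, -0.022]
contact_force: [-0.0, -0.0, -2.4]
gripper_width: 0.229
```

```bash
cat > m7.py <<'E'
from h import *
import sys
th=float(sys.argv[2]); 
o,R=st(False)
c=bot.calibration('wrist'); im=bot.read_camera('wrist')[:,:,::-1].copy()
tp=np.array([.5568,-.144,np.radians(6.4)])
Tt=[(a,b,.014) for a,b in((-.07,-.095),(.07,-.095),(.07,.095),(-.07,.095))]
q=proj(c,T(tp,np.array(Tt)))
for i in range(4): cv2.line(im,tuple(int(v) for v in q[i]),tuple(int(v) for v in q[(i+1)%4]),(255,0,255),1)
gp=o["eef_pos"]+.003*R[:,2]; yb=-R[:,1]; xb0=np.cross(yb,[0,0,1]); xb0/=np.linalg.norm(xb0)
d=np.array([-.574,0,.819]);g=np.array([-.082,-.0015,.063])+.006*d
zb0=np.cross(xb0,yb); x=np.cos(th)*xb0-np.sin(th)*zb0; z=np.sin(th)*xb0+np.cos(th)*zb0
B=lambda P: gp+(np.atleast_2d(P)-g)@np.stack([x,yb,z])
q=proj(c,B([(-.065,-.035,.05),(-.065,.035,.05),(.065,.035,.06),(.065,-.035,.06)]))
for i in range(4): cv2.line(im,tuple(int(v) for v in q[i]),tuple(int(v) for v in q[(i+1)%4]),(255,255,0),1)
# bottom corners in tray frame
bb=B([(-.065,-.035,0),(-.065,.035,0),(.065,.035,0),(.065,-.035,0)])
a=tp[2]; dd=bb[:,:2]-tp[:2]; loc=np.c_[dd@[np.cos(a),np.sin(a)],dd@[-np.sin(a),np.cos(a)],bb[:,2]]
print("bottom corners in tray frame mm",(loc*1e3).round(1).tolist())
cv2.imwrite(f'pics/{sys.argv[1]}.png',im)
cv2.imwrite(f'pics/{sys.argv[1]}t.png',cv2.resize(bot.read_camera('top')[180:340,260:440,::-1],None,fx=3.5,fy=3.5,interpolation=cv2.INTER_CUBIC))
cv2.imwrite(f'pics/{sys.argv[1]}s.png',cv2.resize(bot.read_camera('side')[200:360,240:440,::-1],None,fx=3.5,fy=3.5,interpolation=cv2.INTER_CUBIC))
E
python3 m7.py w15 .17
```

```text
t18.98 p [ 0.6292 -0.1371  0.1248] q [-0.25   0.966  0.591  1.299 -0.248  1.598  2.019] z [-0.586 -0.074 -0.807] y [-0.11   0.994 -0.011] lean 36.2 F [-0.  -0.  -2.4] w 0.229
bottom corners in tray frame mm [[62.4, 31.6, 51.6], [62.3, -38.4, 52.4], [-65.9, -38.5, 30.4], [-65.8, 31.5, 29.6]]
```

View pics/w15.png

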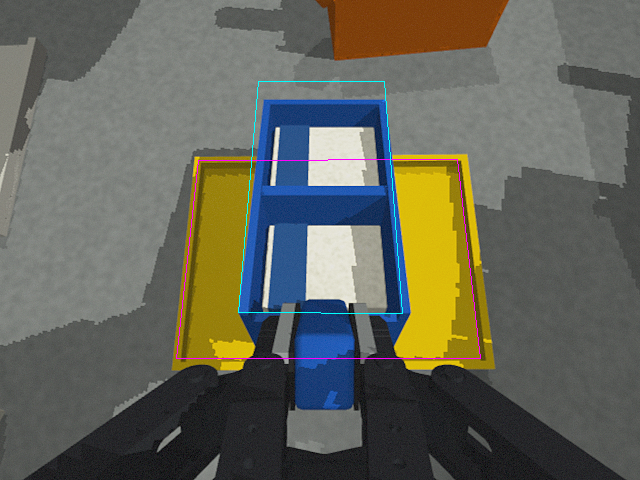

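View pics/w15s.png

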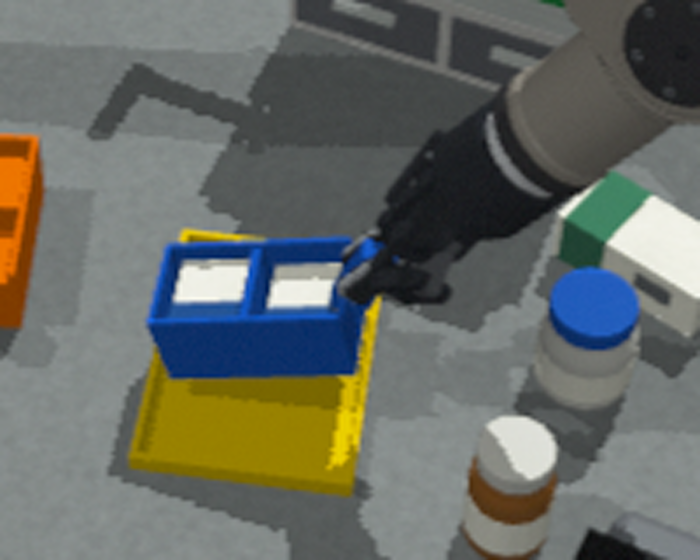

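View pics/w15t.png

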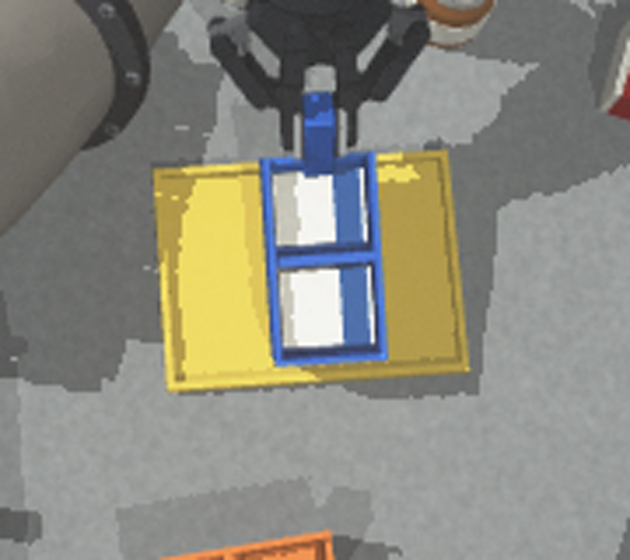

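```bash
cat > m8.py <<'E'
from h import *
def fitbin(obs,verbose=True):
    o=bot.get_obs(); q=o["tool_rot"]; R=Ro.from_quat([q[1],q[2],q[3],q[0]]).as_matrix()
    c=bot.calibration('wrist')
    gp=o["eef_pos"]+.003*R[:,2]; yb=-R[:,1]; xb0=np.cross(yb,[0,0,1]); xb0/=np.linalg.norm(xb0); zb0=np.cross(xb0,yb)
    d=np.array([-.574,0,.819]);n=np.array([.819,0,.574])
    def B(P,s):
        th,off,lat,k=s; g=np.array([-.082,lat,.063])+off*d+k*n
        x=np.cos(th)*xb0-np.sin(th)*zb0; z=np.sin(th)*xb0+np.cos(th)*zb0
        return gp+(np.atleast_2d(P)-g)@np.stack([x,yb,z])
    P=np.array([a for a,_ in obs]);U=np.array([b for _,b in obs],float)
    def f(s):
        r=(proj(c,B(P,s))-U); r[np.isnan(r)]=0; return np.concatenate([r.ravel(),np.array([0,(s[1]-.006)/.004,s[2]/.004,s[3]/.004])])
    r=least_squares(f,[.2,.006,0,0]); s=r.x
    print("theta %.3f off %.4f lat %.4f k %.4f"%tuple(s)); print(f(s)[:-4].reshape(-1,2).round(1).tolist())
    bb=B([(-.065,-.035,0),(-.065,.035,0),(.065,.035,0),(.065,-.035,0)],s)
    tp=np.array([.5568,-.144,np.radians(6.4)]);a=tp[2]; dd=bb[:,:2]-tp[:2]
    loc=np.c_[dd@[np.cos(a),np.sin(a)],dd@[-np.sin(a),np.cos(a)],bb[:,2]]
    print("bottom corners in tray frame mm",(loc*1e3).round(1).tolist())
    return s
G=np.array([-.082,0,.063]);d=np.array([-.574,0,.819]);n=np.array([.819,0,.574])
E
python3 - <<'E'
from m8 import *
N=np.nan
fitbin([((.065,.035,.06),(263,100)),((.065,-.035,.06),(385,100)),
(G+.022*d-.013*n,(325,409)),(G+.022*d+.013*n,(N,333)),(G-.01*d*0+.013*n-.0*d,(N,N))])
E
```

```text
theta 0.235 off 0.0084 lat 0.0001 k 0.0016
[[1.3, -0.2], [-0.6, -0.2], [-0.4, 0.6], [0.0, -0.4], [0.0, 0.0]]
bottom corners in tray frame mm [[69.1, 32.8, 50.8], [69.1, -37.2, 51.7], [-57.4, -37.5, 21.4], [-57.3, 32.5, 20.5]]
```

>>> drive_tool(increments="-0.004 0 -0.004 0; -0.0035 0 -0.004 0; 0 0 -0.003 0; 0 0 -0.003 0; 0 0 -0.002 0; 0 0 0 0", squeeze=30)

```text
t: 19.63
eef_pos: [0.6222, -0.1362, 0.1092]
tool_rot: [-0.309, -0.052, 0.949, -0.022]
contact_force: [-0.1, 0.1, -4.0]
gripper_width: 0.223
```

```bash
python3 m7.py w16 .235
```

```text
t19.63 p [ 0.6222 -0.1362  0.1092] q [-0.254  0.971  0.586  1.329 -0.251  1.563  2.02 ] z [-0.585 -0.074 -0.808] y [-0.112  0.994 -0.01 ] lean 36.1 F [-0.1  0.1 -4. ] w 0.223
bottom corners in tray frame mm [[60.0, 33.2, 35.6], [60.1, -36.8, 36.3], [-66.4, -37.2, 6.1], [-66.4, 32.8, 5.3]]
```

View pics/w16.png

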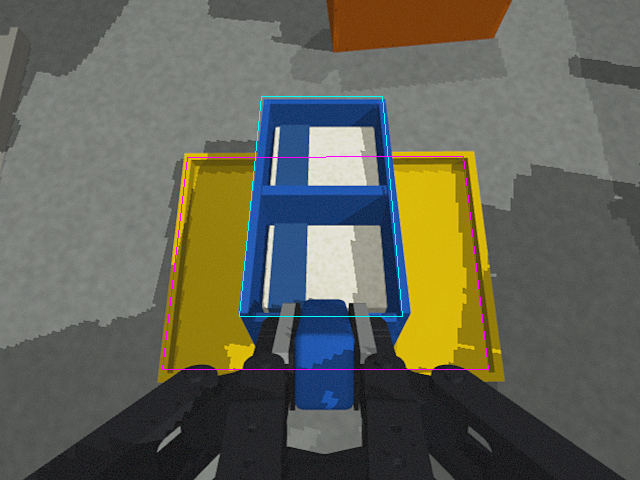

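>>> drive_tool(increments="0 0 -0.001 0; 0.004 0.0004 -0.0052 0; 0.0038 0.0004 -0.0054 0; 0.0036 0.0004 -0.0055 0; 0 0 0 0")

```text
t: 20.2
eef_pos: [0.6345, -0.1351, 0.0916]
tool_rot: [-0.309, -0.052, 0.949, -0.023]
contact_force: [1.4, -0.5, 2.7]
gripper_width: 0.228
```

```bash
python3 m7.py w17 .12
```

```text
t20.20 p [ 0.6345 -0.1351  0.0916] q [-0.244  1.008  0.578  1.293 -0.263  1.562  2.014] z [-0.584 -0.075 -0.808] y [-0.113  0.994 -0.011] lean 36.1 F [ 1.4 -0.5  2.7] w 0.228
bottom corners in tray frame mm [[64.2, 32.8, 18.9], [64.3, -37.2, 19.7], [-64.7, -37.5, 4.1], [-64.8, 32.5, 3.4]]
```

View pics/w17.png

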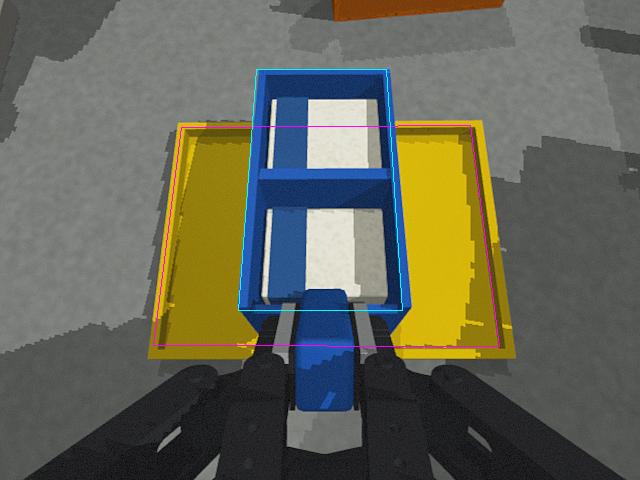

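View pics/w17s.png

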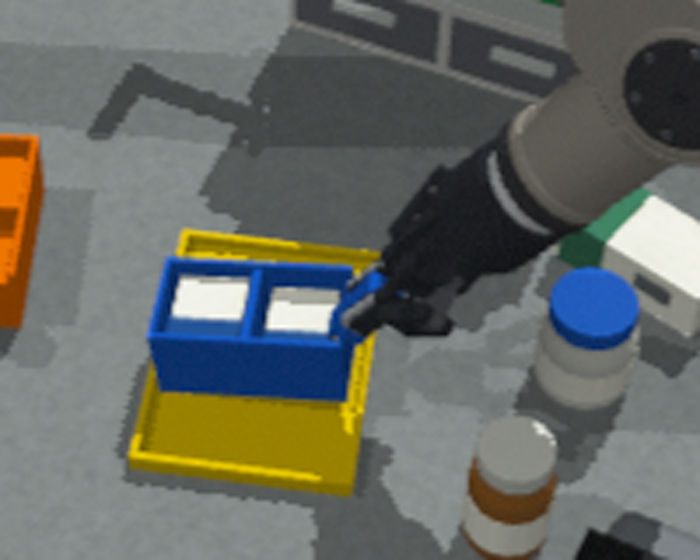

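>>> drive_tool(increments="0.0034 0.0004 -0.0056 0; 0.0025 0.0003 -0.005 0; 0.001 0.0001 -0.002 0; 0 0 0 0")

```text
t: 20.68
eef_pos: [0.6411, -0.1344, 0.0795]
tool_rot: [-0.309, -0.052, 0.949, -0.023]
contact_force: [2.6, -0.6, 3.3]
gripper_width: 0.222
```

```bash
python3 m7.py w18 .02
```

```text
t20.68 p [ 0.6411 -0.1344  0.0795] q [-0.239  1.03   0.572  1.274 -0.27   1.558  2.009] z [-0.584 -0.075 -0.808] y [-0.112  0.994 -0.011] lean 36.1 F [ 2.6 -0.6  3.3] w 0.222
bottom corners in tray frame mm [[64.0, 32.9, 8.4], [64.1, -37.1, 9.2], [-65.9, -37.3, 6.6], [-66.0, 32.7, 5.8]]
```

View pics/w18.png

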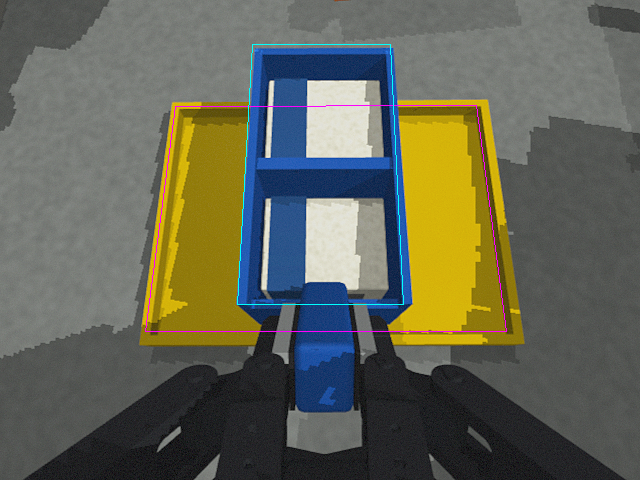

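View pics/w18s.png

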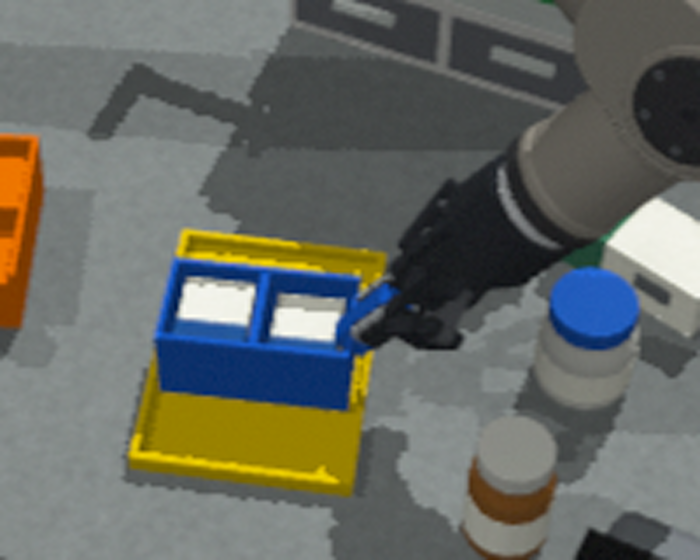

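>>> drive_tool(increments="0.001 0.0001 -0.002 0; 0.001 0.0001 -0.002 0; 0 0 0 0")

```text
t: 21.08
eef_pos: [0.6429, -0.1343, 0.076]
tool_rot: [-0.309, -0.052, 0.949, -0.022]
contact_force: [2.3, -1.1, 4.8]
gripper_width: 0.227
```

>>> drive_tool(increments="0.0005 0.0001 -0.001 0; 0.0005 0 -0.001 0; 0 0 0 0")

```text
t: 21.33
eef_pos: [0.6431, -0.1345, 0.0758]
tool_rot: [-0.31, -0.051, 0.949, -0.022]
contact_force: [-2.5, 0.5, 12.8]
gripper_width: 0.227
```

```bash
python3 m7.py w19 0
```

```text
t21.33 p [ 0.6431 -0.1345  0.0758] q [-0.236  1.039  0.571  1.265 -0.273  1.561  2.008] z [-0.586 -0.074 -0.807] y [-0.111  0.994 -0.011] lean 36.2 F [-2.5  0.5 12.8] w 0.227
bottom corners in tray frame mm [[64.6, 32.6, 5.1], [64.5, -37.4, 5.9], [-65.5, -37.3, 5.9], [-65.4, 32.7, 5.1]]
```

View pics/w19.png

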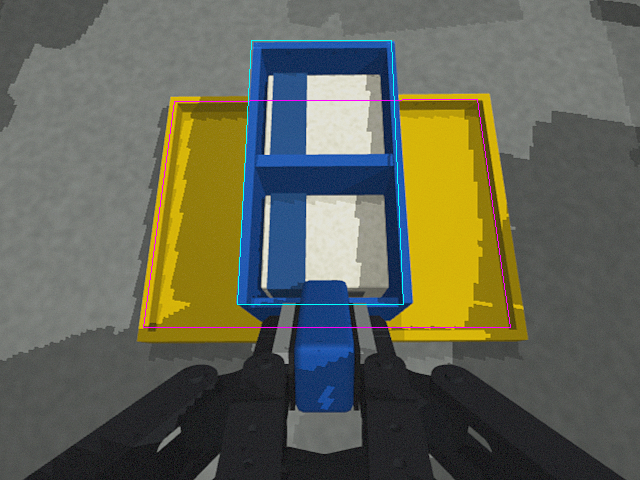

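View pics/w19s.png

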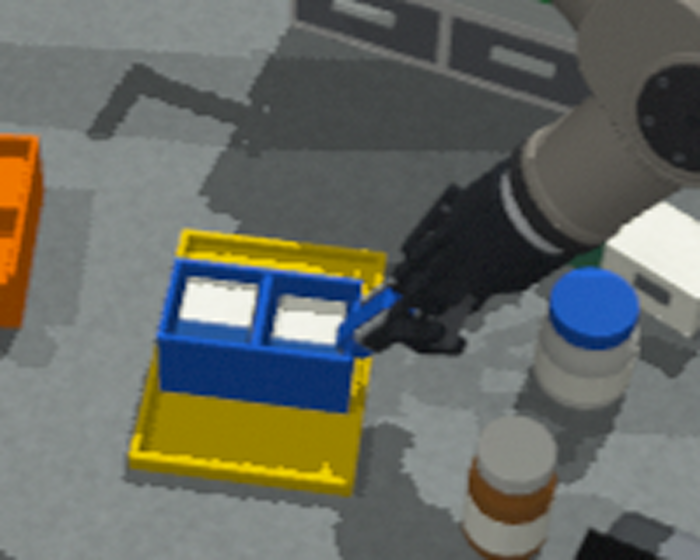

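>>> drive_tool(increments="0 0 0.001 0; 0 0 0 0; 0 0 0 0; 0 0 0 0; 0 0 0 0", grip=0.5)

```text
t: 21.9
eef_pos: [0.6435, -0.134, 0.0744]
tool_rot: [-0.309, -0.052, 0.949, -0.022]
contact_force: [-1.2, -0.2, -0.2]
gripper_width: 0.503
```

>>> drive_tool(increments="0.006 0.0008 0.008 0; 0.009 0.001 0.013 0; 0.012 0.0015 0.016 0; 0.015 0.002 0.022 0; 0.015 0.002 0.025 0; 0.01 0 0.03 0; 0 0 0.035 0; 0 0 0 0")

```text
t: 22.57
eef_pos: [0.7135, -0.1279, 0.2321]
tool_rot: [-0.304, -0.051, 0.951, -0.024]
contact_force: [-0.2, -0.9, 1.4]
gripper_width: 0.501
```

```bash
python3 -c "
from h import *
st()
cv2.imwrite('pics/f_w.png',bot.read_camera('wrist')[:,:,::-1])
cv2.imwrite('pics/f_s.png',bot.read_camera('side')[:,:,::-1])
cv2.imwrite('pics/f_t.png',bot.read_camera('top')[:,:,::-1])"
```

```text
t22.57 p [ 0.7135 -0.1279  0.2321] q [-0.19   1.004  0.599  0.932 -0.254  1.895  1.985] z [-0.576 -0.078 -0.814] y [-0.113  0.993 -0.015] lean 35.5 F [-0.2 -0.9  1.4] w 0.501
```

View pics/f_s.png

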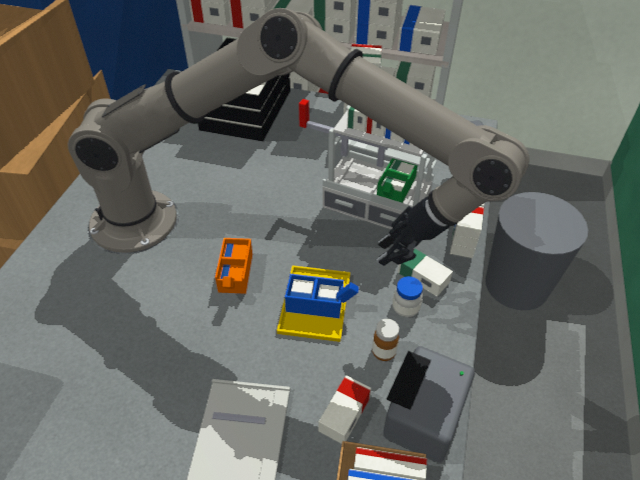

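View pics/f_t.png

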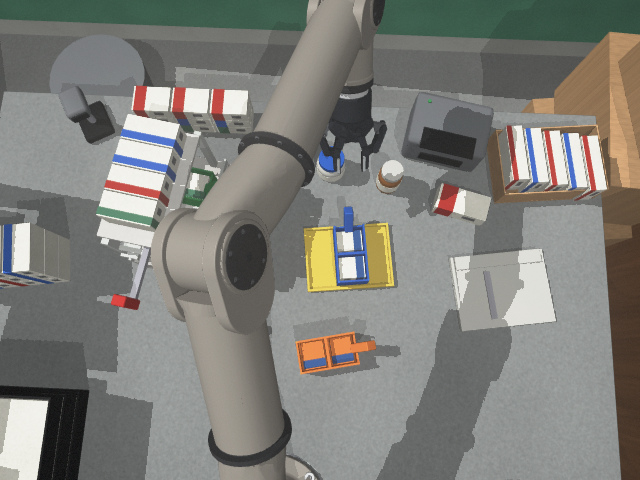

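View pics/f_w.png

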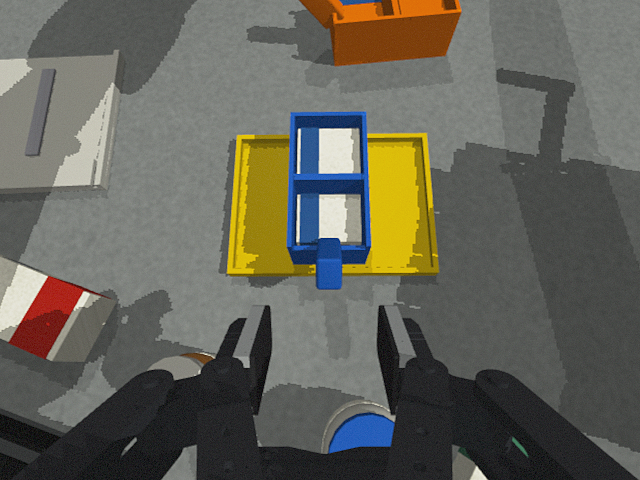

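```bash
python3 - <<'E'
from h import *
p=np.array([.5568+.0005*-1,-.144-.0022,np.radians(186.4)])
out=[]
for n,f,(x0,y0,w,h) in (("wrist","f_w",(200,90,260,210)),("side","f_s",(260,250,120,100)),("top","f_t",(290,200,120,100))):
    c=bot.calibration(n); im=cv2.imread(f'pics/{f}.png')
    k=4 if n!="wrist" else 1.9
    im=cv2.resize(im[y0:y0+h,x0:x0+w],None,fx=k,fy=k,interpolation=cv2.INTER_CUBIC)
    for P,col in (([(-.065,-.035,.055),(-.065,.035,.055),(.065,.035,.065),(.065,-.035,.065)],(255,255,0)),([(-.065,-.035,.005),(-.065,.035,.005),(.065,.035,.005),(.065,-.035,.005)],(0,0,255))):
        q=(proj(c,T(p,np.array(P)))-[x0,y0]+.5)*k
        cv2.polylines(im,[q.round().astype(np.int32)],True,col,1)
    out.append(im[:395] if im.shape[0]>395 else im)
cv2.imwrite('pics/fin1.png',out[0]); H=min(o.shape[0] for o in out[1:]); 
cv2.imwrite('pics/fin2.png',np.hstack([o[:H,:400] for o in out[1:]]))
E
```

```text
(no output)
```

View pics/fin1.png

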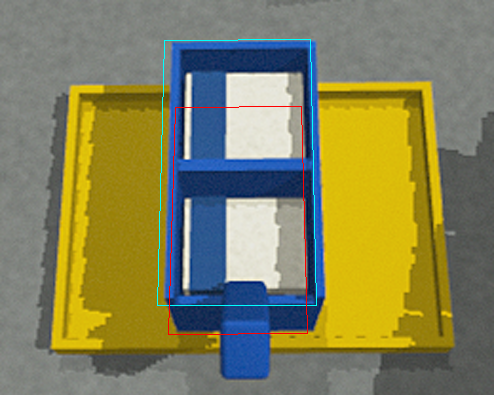

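View pics/fin2.png

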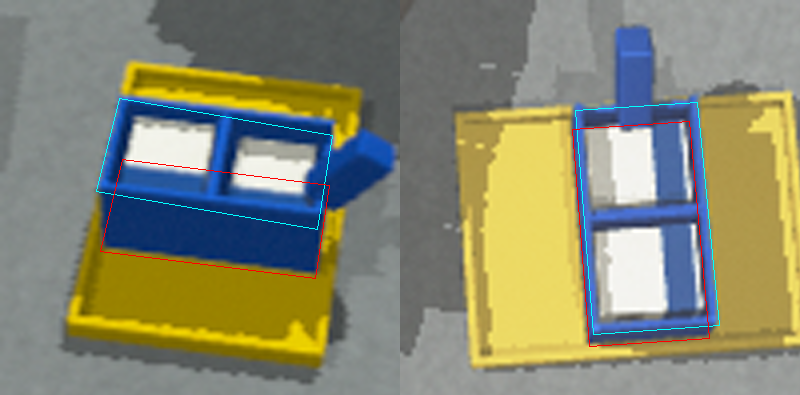

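```bash
python3 - <<'E'
from h import *
S=lambda u,v:(260+u/4-.5,250+v/4-.5); Tp=lambda u,v:(290+(u-400)/4-.5,200+v/4-.5); W=lambda u,v:(200+u/1.9-.5,90+v/1.9-.5)
obs=[("side",S(105,247),(.065,.035,0)),("side",S(317,270),(-.065,.035,0)),("side",S(98,192),(.065,.035,.06)),("side",S(121,98),(.065,-.035,.06)),
("top",Tp(718,326),(.065,.035,.06)),("top",Tp(592,335),(.065,-.035,.06)),
("wrist",W(171,42),(.065,.035,.06)),("wrist",W(317,42),(.065,-.035,.06)),("wrist",W(176,330),(-.065,.035,0)),("wrist",W(314,330),(-.065,-.035,0))]
c={n:bot.calibration(n) for n in("side","top","wrist")}
def f(s):
    R=Ro.from_euler('ZYX',[s[3],s[4],s[5]]).as_matrix(); return np.concatenate([proj(c[n],R@np.array(P)+s[:3])[0]-u for n,u,P in obs])
r=least_squares(f,[.557,-.146,.005,np.radians(186.4),0,0],loss='soft_l1'); s=r.x
print(s[:3].round(4),np.degrees(s[3:]).round(2)); print(f(s).reshape(-1,2).round(1).tolist())
J=r.jac; print("sd",np.sqrt(np.diag(np.linalg.inv(J.T@J))).round(4))
a=np.radians(6.4);d=s[:2]-[.5568,-.144]; print("in tray",d@[np.cos(a),np.sin(a)],d@[-np.sin(a),np.cos(a)])
print(bot.get_obs()["t"])
E
```

```text
[ 0.5554 -0.1431  0.0027] [1.8692e+02 9.0000e-02 6.0000e-01]
[[-1.0, 0.5], [-0.5, 1.2], [-0.3, -1.0], [-0.7, -0.3], [-1.2, 0.2], [-1.1, 0.4], [-0.1, -0.2], [-0.6, -0.8], [0.0, 2.3], [0.2, 1.6]]
sd [0.0016 0.0013 0.002  0.0209 0.0314 0.0442]
in tray -0.0012618827172942494 0.0010784976044283432
22.7167
```

```bash
python3 -c "
from h import *
st(False)
print(bot.hand_in())"
```

```text
t22.72 p [ 0.711  -0.1269  0.2245] q [-0.191  1.009  0.595  0.941 -0.255  1.89   1.985] z [-0.583 -0.074 -0.809] y [-0.112  0.994 -0.011] lean 36.0 F [-0.5 -0.3 -0.2] w 0.502
the job is handed in; nothing more can be done
None
```

The blue bin is flat inside the yellow tray and the red lock is at its end stop. I handed the job in at 22.7 s of the 58 s allowed; the hand-in gave no verdict.

**Lock:** I gripped it and slid it out about 46 mm until it met the stop, where the wrist force rose to about 21 N. It was still out in the last pictures.

**Lean:** The moves only allow turning about the vertical. I got the 36° lean by pushing the arm against its own reach limits in free space; the tilt stayed afterwards.

**Blue bin:**
- I gripped the handle, tilted the bin about 0.2 rad, drew it over the lip and turned it.
- During the draw, the bin's underside touched the lip lightly, about 5 N at the wrist, so I raised it before drawing on.
- I set it down rear edge first and rolled it flat. The contact force peaked at about 13 N.

**Last checks:**
- The final fit puts the bin about 1.7 mm from the tray centre, with pitch 0.1° and yaw 0.5° off the tray.
- The fit disagreed slightly on height: underside at 2.7 mm instead of 5 mm, with picture residuals up to about 2 pixels. That is within the accuracy of the pictures.
- The green bin, the orange look-alike, the bottle and the cartons look unmoved. I compared these by eye only, and the arm partly hid the white jar in the last top picture.
- The gripper was open and clear, and the wrist force read near zero.

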